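# Lever stuck blocks out of a dry-block heater

### The arm

A 6-joint arm with a two-finger parallel gripper is mounted at the origin on the work surface. World frame = base frame: x ahead of the robot, y to its left, z up, the work surface at z = 0. Lengths are in m, angles in degrees, forces in N, time in s.
With the tool pointing down it reaches from about 0.25 to 0.725 m from the base axis. Payload 9.7 kg.
Tool frame: the origin (TCP) lies on the centre line of the jaws, within the pads' length; the fingertips stand 22 mm ahead of it and the grasp point (between the pads) lies 3 mm ahead of it; z points along the fingers, y is the direction in which the jaws open and shut (so a half turn about z gives the same grasp; the last joint's range is limited). The gripper opens to 85 mm and grips with 20 to 120 N. Pads are 22 mm wide; open, the fingers measure 114 mm over their backs; the gripper's body (76 mm by 85 mm) begins 54 mm behind the grasp point. The pads swing forward as they close: fully open they stand 13 mm farther back than shut.
Start: joints at [72.365, 4.979, 10.078, 95.1, 0, 90], TCP at [0.167, 0.524, 0.253] pointing down, gripper open.
Joint ranges: [-179.16, 179.16], [-48.56, 103.87], [-65.8, 70.77], [-126.05, 130.52], [-82.76, 87.17], [-180, 180]. Speed limits (degrees/s): [127.2, 127.2, 147.25, 180, 180, 180].

### API

Orientations are given as [roll, pitch, yaw] about the fixed x, y, z axes, in that order (R = Rz(yaw) Ry(pitch) Rx(roll)).
In Python, from workcell import get_obs, camera, camera_params, job_done gives the robot as it stands.
- The arm moves only by the tool servo_tool, never from a script. Its argument "steps" is a list of rows, each an object of numbers: "x", "y", "z": the shift along the world's x, y, z in mm; "yaw": the turn about the world's z in degrees. A call has 1 to 12 rows; each row is the pose to reach, as a shift and turn from the pose measured when the call began; what a row does not reach only later rows make up. A row lasts 1/8 s, in which the tool goes at most 62.5 mm and 10.7 degrees, less where a joint would pass 70% of its speed; a pose out of reach is approached as far as the arm can. A call with a gripper value outside its range is refused whole. "grip" is the finger opening in mm, from 0 to 85.4, set as the call begins (left out, the last holds). The fingers move at their own pace and stop on an object; "grip_force" is the grip in N (left out, the last holds). Time passes only in rows, so rows that repeat a pose let the fingers close. It gives the time, the measured TCP pose, the force and the opening at its end, in the units of the state.
- get_obs(): the state, without advancing time (a new reading comes with each control period).
- camera(name): name is "side" or "top"; returns (picture, depth): 400x640x3 uint8, red, green, blue; 400x640 float32, m along the optical axis (not along the pixel's ray), 0 where there is no reading.
- camera_params(name): a dict with "intrinsics" (3x3 intrinsics, pixels), "rvec" (rotation vector, rad) and "tvec" (3), from world to camera coordinates, as OpenCV has them. Camera axes: x right, y down, z forward; pixel columns grow to the right and rows downward; lengths in m; the calibration is good to about 2 mm. A picture is of the moment at which its call begins. camera_params takes no time and is no camera call.
- job_done(): hands the job in, once; it reports no verdict.
The state is a dict: "time": time; "q": joint angles; "qd": joint speeds; "joint_efforts": joint torques, N m; "ee_pos": TCP position; "tcp_rot": TCP orientation; "wrist_force": force on the tool from outside, world axes, zero at the start; "torque": the same for the moment, N m; "opening": finger opening in m.
Only numpy, scipy, OpenCV 4.12 (cv2) and the standard library are available. Lean on these libraries where they do the work, as an engineer would, in place of code of your own. Each camera call takes 0.05 s, during which the arm holds its last target.

### The job

Two or three aluminium blocks are stuck in the wells of the dry-block heater. Switch the heater's rotary isolator off first, then lever every block loose with the pry bar, using the steel rail along the heater's front as the fulcrum; do not put the fingers on a block that is still tight. Lay all the blocks down side by side in the steel tray, not stacked or standing on end, lay the bar back on the bench mat, leave the isolator off, and do not push about the other things on the bench.

Things in the scene. Friction and masses are not known exactly. Their poses are not given: they have to be found in the camera images.
- heater: white dry-block heater, fixed, 250 wide (y), top level and 105 above the table. Origin on the table under the middle well's centre; its -x side faces the robot. Wells at y = -75, 0, 75 (x = 0) hold a block each, tops flush, lip ends to -x. The front wall (x -39 to -33) has before each well a notch 22 wide, open upwards, floor 75 above the table. Clear table before x = -90.
- rail (a point): middle of the fulcrum: a steel rail 12 diameter, 240 long, along the heater's y at its x = -66. The point is on its axis, 79 above the table (rail top 85), on a lower step (x -86 to -40, top 70). A bar laid over the rail passes level through a notch and reaches under a seated block's lip: 10 mm between the level of the rail's top and the lip's underside.
- block1_c (a point): aluminium heating block 60 (x) x 33 (y) x 24 high, 0.12 kg, six tube holes on top; its -x end is undercut 14 mm deep, leaving a 10 thick lip level with its top. Low beads on the long sides make it 38 wide near the bottom (x -12 to 8). Point: its centre, half-way up. Seated tight its centre is 93 above the table. May be absent (None), else starts in the heater's well at y = -75.
- block2_c (a point): block like block1, starts in the well at y = 0 or absent (None). Seated, sprung noses grip the beads; raising the lip about 10 mm snaps the beads over them and the block stays tilted up by itself (centre 4 or more mm higher, lip end about 10 mm proud of the heater's top), then lifts out freely by its long sides.
- block3_c (a point): block like block1 and block2, starts in the well at y = +75 or absent (None). Seated, its lip spans x -30 to -16 in the heater's frame, underside 95 above the table; below the lip is a hollow that ends at the block's body at x = -16.
- bar_c (a point): straight pry bar, 200 long, 0.22 kg, lying on the mat: black handle 70 long (x) x 18 wide x 28 high, then a steel blade 130 long, 14 wide, 6 thick, whose underside is flush with the handle's underside. The point is the handle's centre, 14 above the underside; x points along the bar to the blade's tip (165 from the point), z is up when the bar lies flat.
- mat: blue bench mat, fixed, 230 (x) x 150 (y) x 4 thick, origin under its centre; the bar's place.
- tray: open steel tray, fixed, 150 (x) x 230 (y) outside, walls 3 thick and 26 high, floor 3 thick; origin under its centre.
- iso_handle (a joint): angle of the rotary isolator's handle: 0 = on (as it starts), 1.57 = off, turned a quarter turn clockwise seen from above. Spring detents pull it to the nearer end from either side of the middle (up to about 0.15 N m).
- iso_grip (a point): grip point of the isolator's handle, on its vertical axis, 103 above the table. The handle is a black bar 66 long (this point's x, turning with it) x 14 wide, its top 115 above the table, on a 60 diameter metal disc whose top is 81 above the table, on a fixed grey box 90 x 90 x 70 high.
- mixer: bystander: vortex mixer, fixed, 90 x 90 x 72 high, origin under its centre.
- dish: bystander: loose clear dish, 56 diameter, 14 high, origin under its centre.
- tipbox: bystander: loose blue box, 60 x 45 x 28 high, origin under its centre.
Things that resemble listed ones, but are neither listed nor needed, are in the scene too. Leave any yellow look-alike of the part that bears block3_c alone. There is more than one size of the part that bears bar_c; the job needs the smaller.

How it is judged (in metres and radians):
On the way, in this order (a step that is already met when the one before it is completed fails the run):
1. the isolator is turned to off (value of joint iso_handle above 1.4 rad), for 0.2 s.
2. every block has been levered out of its tight seat ((z of block1_c in the frame of heater above 0.096 m or horizontal distance between block1_c and heater above 0.13 m) and (z of block2_c in the frame of heater above 0.096 m or horizontal distance between block2_c and heater above 0.13 m) and (z of block3_c in the frame of heater above 0.096 m or horizontal distance between block3_c and heater above 0.13 m)), for 0.2 s.
At the end, for the whole second after the job is handed in: Isolator off (above 1.4 rad); every block at rest inside the tray, centre under 26 mm above the table (not stacked, not on end); bar at rest on the mat (handle centre over the mat to within 5 mm, under 30 mm above the table) (value of joint iso_handle above 1.4 rad and x of block1_c in the frame of tray between -0.068 and 0.068 m and y of block1_c in the frame of tray between -0.108 and 0.108 m and z of each of block1_c, block2_c, block3_c in the frame of tray below 0.026 m and linear speed of each of block1, block2, block3, bar below 0.02 m/s and x of block2_c in the frame of tray between -0.068 and 0.068 m and y of block2_c in the frame of tray between -0.108 and 0.108 m and x of block3_c in the frame of tray between -0.068 and 0.068 m and y of block3_c in the frame of tray between -0.108 and 0.108 m and x of bar_c in the frame of mat between -0.12 and 0.12 m and y of bar_c in the frame of mat between -0.08 and 0.08 m and z of bar_c in the frame of mat below 0.03 m); the robot touches nothing.
It fails at once if a block is levered out while the isolator is not off (value of joint iso_handle below 1.2 rad and ((z of block1_c in the frame of heater above 0.096 m or horizontal distance between block1_c and heater above 0.13 m) or (z of block2_c in the frame of heater above 0.096 m or horizontal distance between block2_c and heater above 0.13 m) or (z of block3_c in the frame of heater above 0.096 m or horizontal distance between block3_c and heater above 0.13 m))).
It fails at once if the fingers press on a block that is still tight in its well ((contact force between the fingers and block1 above 2 N and z of block1_c in the frame of heater between 0.085 and 0.095 m and horizontal distance between block1_c and heater below 0.1 m) or (contact force between the fingers and block2 above 2 N and z of block2_c in the frame of heater between 0.085 and 0.095 m and horizontal distance between block2_c and heater below 0.1 m) or (contact force between the fingers and block3 above 2 N and z of block3_c in the frame of heater between 0.085 and 0.095 m and horizontal distance between block3_c and heater below 0.1 m)).
It fails at once if a bystander is pushed more than 30 mm (distance of any of dish, tipbox from where it was at the start of the episode above 0.03 m).
Of block1, block2, block3 only 2 to 3 are there at a start; the rules pass over those that are not, and their reading is None.
At some moment in a run one of bar may be knocked a few centimetres aside while the robot is not near it.
Once in a run the grip may slacken for a moment while it holds something.
It also fails if it takes over 210 s, if anything falls off the work surface, if the arm or the gripper's body presses on something with over 40 N, if the wrist force passes 120 N, or if a joint passes its speed limit or range.

## Working session

There is one attempt and no reset: what is moved stays moved. The work goes in short steps, Python scripts to look and compute and a tool call to move; the robot and the scene stay as the last step left them, time stands still between calls to the robot, and variables do not carry over. Pictures are saved under pics/ and viewed, and the job is handed in when it is done.

Besides the shell and the picture viewer there is one more tool, called after "Request:" in YAML: its name, and indented under it one key for each argument. servo_tool: Moves the arm, as the interface text tells. Its arguments: {"type":"object","properties":{"steps":{"type":"array"},"grip":{"type":"number"},"grip_force":{"type":"number"}},"required":["steps"]}

```bash
ls; mkdir -p pics
cat > h.py <<'E'
import numpy as np, cv2
from workcell import get_obs, camera, camera_params, job_done
def snap(n,name):
    im,d=camera(n); np.savez('pics/%s.npz'%name,im=im,d=d)
    cv2.imwrite('pics/%s.png'%name,im[:,:,::-1]); return im,d
def load(name):
    z=np.load('pics/%s.npz'%name); return z['im'],z['d']
def cam(n):
    p=camera_params(n); R=cv2.Rodrigues(np.array(p['rvec'],float))[0]
    return np.array(p['intrinsics'],float),R,np.array(p['tvec'],float).ravel()
def w(n,u,v,z=None,d=None):
    K,R,t=cam(n); r=np.linalg.inv(K)@np.array([u,v,1.0])
    if z is not None:
        c=-R.T@t; rw=R.T@r; return c+rw*(z-c[2])/rw[2]
    return R.T@(r*d-t)
def pix(n,P):
    K,R,t=cam(n); p=K@(R@np.array(P,float)+t); return p[:2]/p[2]
def cloud(n,d):
    K,R,t=cam(n); v,u=np.indices(d.shape); r=np.stack([u,v,np.ones_like(u)],-1)@np.linalg.inv(K).T
    return (r*d[...,None]-t)@R
def crop(name,x0,y0,x1,y1,s,out):
    im,_=load(name); c=cv2.resize(im[y0:y1,x0:x1],None,fx=s,fy=s,interpolation=cv2.INTER_CUBIC)
    cv2.imwrite('pics/%s.png'%out,c[:,:,::-1])
E
python3 - <<'E'
from h import *
for n in('top','side'):
    snap(n,n+'0'); K,R,t=cam(n); print(n,K.round(1).tolist(),(-R.T@t).round(3))
print(get_obs())
E
```

```text
pics
top [[480.4, 0.0, 325.2], [0.0, 480.4, 202.3], [0.0, 0.0, 1.0]] [ 0.494 -0.132  1.291]
side [[482.1, 0.0, 323.3], [0.0, 482.1, 203.7], [0.0, 0.0, 1.0]] [ 0.039 -0.796  1.05 ]
{'time': 0.1, 'q': array([ 7.23668781e+01,  5.00810500e+00,  1.00392670e+01,  9.50999155e+01,
       -5.91551914e-04,  9.00009215e+01]), 'qd': array([-0.04721558, -0.04996885,  0.0943152 , -0.09386147, -0.01138277,
       -0.07361802]), 'joint_efforts': array([-2.52056952e-04, -5.21560013e+01,  4.65654373e+01,  1.59479713e-02,
        2.57415832e-05, -1.23082813e-05]), 'ee_pos': array([0.16655449, 0.52398612, 0.2526549 ]), 'tcp_rot': array([-1.79931246e+02,  5.92657246e-04,  1.62365957e+02]), 'wrist_force': array([-0.21855677, -0.15349787,  0.35671113]), 'torque': array([ 0.01256517,  0.03707495, -0.01492007]), 'opening': 0.08554233637582208}
```

View pics/top0.png

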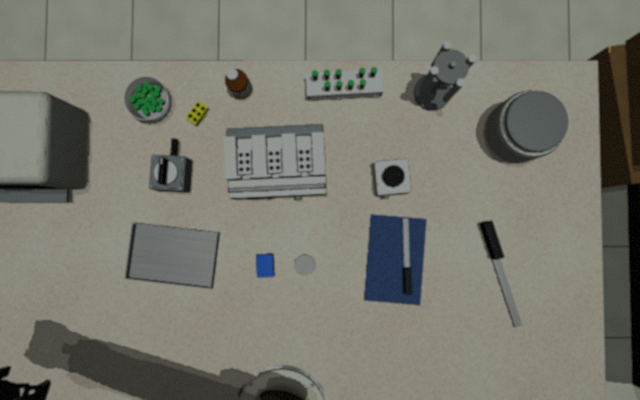

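View pics/side0.png

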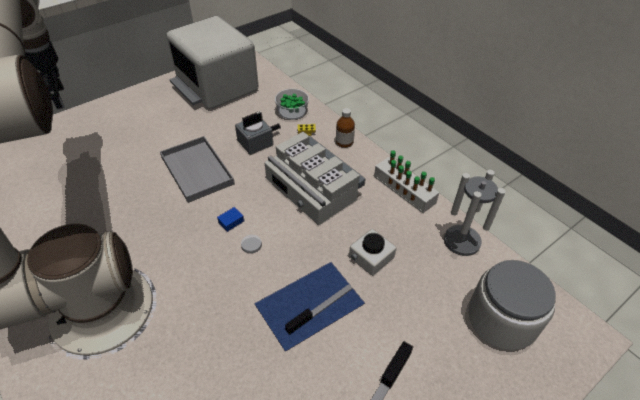

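The views show the robot at the bottom of the top image. In top-view pixels: heater about (275,160) with three hole patterns, isolator (170,170), tray (173,255), mat with a bar (395,260), a longer bar off the mat (500,270), a yellow look-alike (197,113). I'll zoom in next.

Run:
```python
from h import *
crop('top0',140,105,340,210,4,'c1'); crop('top0',355,205,535,335,4,'c2')
crop('side0',220,90,400,220,4,'c3')
```

```text
(no output)
```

View pics/c1.png

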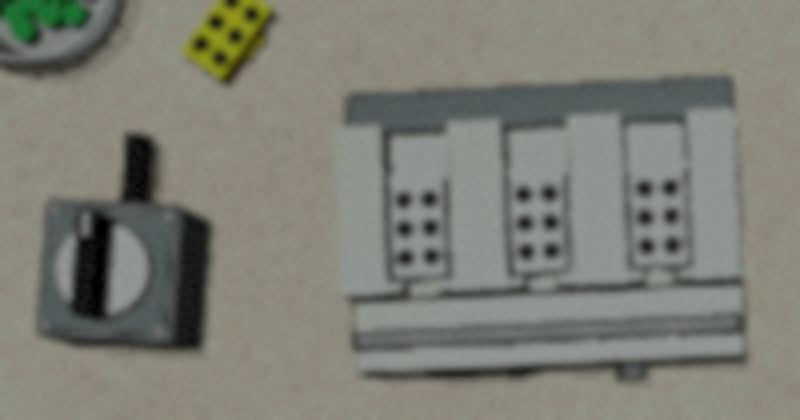

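View pics/c2.png

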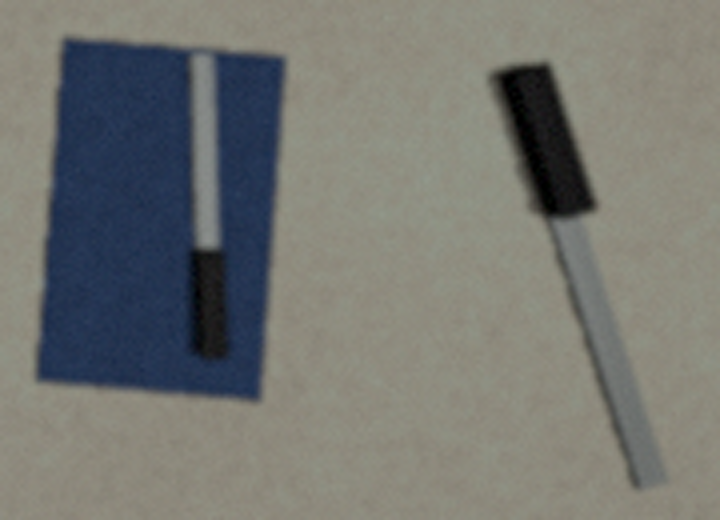

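View pics/c3.png

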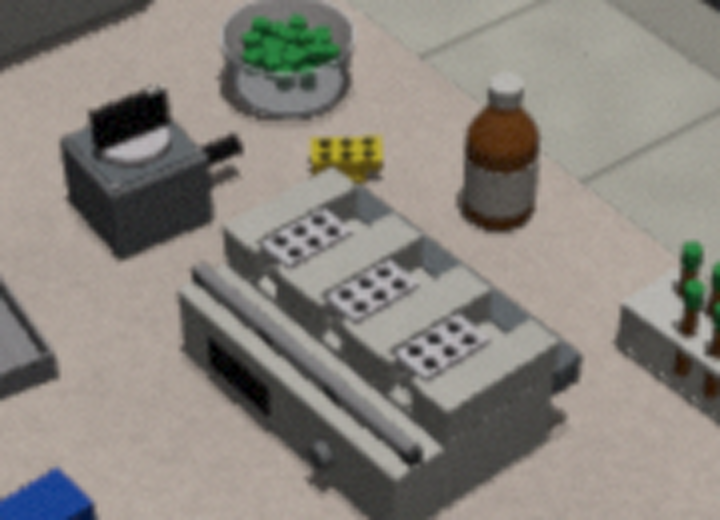

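Run:
```python
from h import *
im,d=load('top0'); P=cloud('top',d)
def sel(u0,v0,u1,v1,z0,z1,col=None):
    S=P[v0:v1,u0:u1].reshape(-1,3); C=im[v0:v1,u0:u1].reshape(-1,3).astype(int)
    m=(S[:,2]>z0)&(S[:,2]<z1)
    if col: m&=col(C)
    return S[m],C[m]
def rect(S):
    r=cv2.minAreaRect(S[:,:2].astype(np.float32)*1000); return [np.round(x,1) for x in r],S[:,2].mean().round(4),len(S)
# table
print('table z',np.median(P[300:330,300:360,2]))
S,_=sel(215,115,340,205,.095,.12);print('heatertop',rect(S))
S,_=sel(215,115,340,205,.06,.092);print('step/rail',rect(S))
S,_=sel(215,175,340,205,.078,.092);print('rail',rect(S))
S,_=sel(140,140,200,200,.095,.13);print('isohandle',rect(S))
S,_=sel(140,140,200,200,.055,.075);print('isobox',rect(S))
S,_=sel(360,205,430,310,.02,.05);print('barhandle',rect(S))
S,C=sel(360,205,430,310,-.01,.06,lambda C:(C[:,2]>C[:,0]+30));print('mat',rect(S))
S,C=sel(360,205,430,310,-.01,.06,lambda C:(C.min(1)>90));print('blade',rect(S))
S,_=sel(115,215,230,295,.015,.04);print('traywall',rect(S))
S,_=sel(365,150,420,205,.06,.09);print('mixer',rect(S))
S,_=sel(250,245,280,285,.015,.04);print('tipbox',rect(S))
S,_=sel(285,245,330,285,.007,.04);print('dish',rect(S))
```

```text
table z 0.000548157489361399
heatertop ([array([668.1,  14.1]), array([107. , 250.3]), np.float64(3.0)], np.float64(0.1047), 3309)
step/rail ([array([659.2,  13.8]), array([180.8, 250.5]), np.float64(3.0)], np.float64(0.0749), 3619)
rail ([array([604.3,  10.3]), array([ 42.8, 247.3]), np.float64(3.0)], np.float64(0.0839), 504)
isohandle ([array([627.6, 292.2]), array([15.7, 65.3]), np.float64(88.7)], np.float64(0.1111), 217)
isobox ([array([627.9, 293. ]), array([92.5, 90.6]), np.float64(87.0)], np.float64(0.07), 746)
barhandle ([array([ 351.5, -328.8]), array([67.7, 17.7]), np.float64(0.3)], np.float64(0.0316), 196)
mat ([array([ 405.9, -298.4]), array([144.7, 224.3]), np.float64(85.6)], np.float64(0.0041), 3920)
blade ([array([ 411.8, -298.8]), array([277.9, 185.9]), np.float64(0.1)], np.float64(0.0012), 2778)
traywall ([array([413.1, 292.6]), array([232.2, 150.6]), np.float64(83.7)], np.float64(0.0245), 553)
mixer ([array([ 622.3, -286.9]), array([53.6, 54.2]), np.float64(89.8)], np.float64(0.0715), 384)
tipbox ([array([388.4,  45.2]), array([60.5, 45.9]), np.float64(4.3)], np.float64(0.0282), 410)
dish ([array([391.2, -63. ]), array([72. , 91.9]), np.float64(78.7)], np.float64(0.0141), 354)
```

Three blocks are present, and the heater's yaw is about +3°. Candidates by top-view pixel:
- **Bar:** (405,255) is on the mat, with an 18 mm handle about 70 long, so it's the small one. The one at (500,270) is larger, so I'll leave it.
- **Blocks:** the silver ones in the wells are at (245,160), (275,160) and (305,155). The yellow look-alike at (197,113) stays where it is.
- **Isolator:** (163,171), with the handle along x. The black stub at its back is a cable.

The isolator comes first.

Request:
servo_tool:
  steps:
    - {"x": 461, "y": -231, "z": -40, "yaw": 16}
    - {"x": 461, "y": -231, "z": -40, "yaw": 16}
    - {"x": 461, "y": -231, "z": -40, "yaw": 16}
    - {"x": 461, "y": -231, "z": -40, "yaw": 16}
    - {"x": 461, "y": -231, "z": -40, "yaw": 16}
    - {"x": 461, "y": -231, "z": -40, "yaw": 16}
    - {"x": 461, "y": -231, "z": -40, "yaw": 16}
    - {"x": 461, "y": -231, "z": -40, "yaw": 16}
    - {"x": 461, "y": -231, "z": -40, "yaw": 16}
    - {"x": 461, "y": -231, "z": -40, "yaw": 16}
    - {"x": 461, "y": -231, "z": -40, "yaw": 16}
    - {"x": 461, "y": -231, "z": -40, "yaw": 16}
  grip: 45

```text
time: 1.6
ee_pos: [0.6267, 0.2938, 0.2132]
tcp_rot: [-179.9, 0.0, 178.4]
wrist_force: [0.2, 0.7, 0.3]
opening: 0.045
```

Request:
servo_tool:
  steps:
    - {"x": 1, "y": -1, "z": -50}
    - {"x": 1, "y": -1, "z": -90}
    - {"x": 1, "y": -1, "z": -105}
    - {"x": 1, "y": -1, "z": -105}
    - {"x": 1, "y": -1, "z": -105}

```text
schema error: expected keys x, y, z, yaw
```

Request:
servo_tool:
  steps:
    - {"z": 0}
    - {"z": 0}
    - {"z": 0}
    - {"z": 0}
    - {"z": 0}
    - {"z": 0}
  grip: 5
  grip_force: 50

```text
schema error: expected keys x, y, z, yaw
```

Request:
servo_tool:
  steps:
    - {"x": 1, "y": -1, "z": -50, "yaw": 0}
    - {"x": 1, "y": -1, "z": -90, "yaw": 0}
    - {"x": 1, "y": -1, "z": -105, "yaw": 0}
    - {"x": 1, "y": -1, "z": -105, "yaw": 0}
    - {"x": 1, "y": -1, "z": -105, "yaw": 0}

```text
time: 2.22
ee_pos: [0.6283, 0.2933, 0.1105]
tcp_rot: [180.0, 0.2, 178.5]
wrist_force: [-0.4, -0.5, 0.3]
opening: 0.0448
```

Request:
servo_tool:
  steps:
    - {"x": 0, "y": 0, "z": 0, "yaw": 0}
    - {"x": 0, "y": 0, "z": 0, "yaw": 0}
    - {"x": 0, "y": 0, "z": 0, "yaw": 0}
    - {"x": 0, "y": 0, "z": 0, "yaw": 0}
    - {"x": 0, "y": 0, "z": 0, "yaw": 0}
  grip: 5
  grip_force: 50

```text
time: 2.85
ee_pos: [0.629, 0.2938, 0.1123]
tcp_rot: [179.9, 0.3, 178.4]
wrist_force: [-0.3, 2.5, 5.9]
opening: 0.0132
```

Request:
servo_tool:
  steps:
    - {"x": 0, "y": 0, "z": 0, "yaw": -10}
    - {"x": 0, "y": 0, "z": 0, "yaw": -20}
    - {"x": 0, "y": 0, "z": 0, "yaw": -30}
    - {"x": 0, "y": 0, "z": 0, "yaw": -40}
    - {"x": 0, "y": 0, "z": 0, "yaw": -50}
    - {"x": 0, "y": 0, "z": 0, "yaw": -60}
    - {"x": 0, "y": 0, "z": 0, "yaw": -70}
    - {"x": 0, "y": 0, "z": 0, "yaw": -80}
    - {"x": 0, "y": 0, "z": 0, "yaw": -88}
    - {"x": 0, "y": 0, "z": 0, "yaw": -92}
    - {"x": 0, "y": 0, "z": 0, "yaw": -92}
    - {"x": 0, "y": 0, "z": 0, "yaw": -92}

```text
time: 4.35
ee_pos: [0.6311, 0.2959, 0.1125]
tcp_rot: [179.6, 0.1, 86.5]
wrist_force: [12.7, 11.0, -7.5]
opening: 0.0129
```

Request:
servo_tool:
  steps:
    - {"x": 0, "y": 0, "z": 0, "yaw": 0}
    - {"x": 0, "y": 0, "z": 0, "yaw": 0}
    - {"x": 0, "y": 0, "z": 0, "yaw": 0}
    - {"x": 0, "y": 0, "z": 50, "yaw": 0}
    - {"x": 0, "y": 0, "z": 100, "yaw": 0}
    - {"x": 0, "y": 0, "z": 140, "yaw": 0}
    - {"x": 0, "y": 0, "z": 140, "yaw": 0}
  grip: 45

```text
time: 5.22
ee_pos: [0.6319, 0.2961, 0.2568]
tcp_rot: [179.3, -0.1, 86.5]
wrist_force: [-0.4, -0.7, -0.3]
opening: 0.045
```

Request:
servo_tool:
  steps:
    - {"x": -230, "y": -300, "z": 20, "yaw": 93}
    - {"x": -230, "y": -300, "z": 20, "yaw": 93}
    - {"x": -230, "y": -300, "z": 20, "yaw": 93}
    - {"x": -230, "y": -300, "z": 20, "yaw": 93}
    - {"x": -230, "y": -300, "z": 20, "yaw": 93}
    - {"x": -230, "y": -300, "z": 20, "yaw": 93}
    - {"x": -230, "y": -300, "z": 20, "yaw": 93}
    - {"x": -230, "y": -300, "z": 20, "yaw": 93}
    - {"x": -230, "y": -300, "z": 20, "yaw": 93}
    - {"x": -230, "y": -300, "z": 20, "yaw": 93}

```text
time: 6.48
ee_pos: [0.4015, -0.004, 0.276]
tcp_rot: [179.3, -0.2, 179.4]
wrist_force: [1.0, 0.5, -0.9]
opening: 0.0448
```

Run:
```python
from h import *
print(get_obs()['q'].round(1),get_obs()['tcp_rot'].round(1))
snap('top','top1')
im,d=load('top1'); P=cloud('top',d)
S=P[140:200,140:200].reshape(-1,3);S=S[(S[:,2]>.095)&(S[:,2]<.13)];print(cv2.minAreaRect(S[:,:2].astype(np.float32)*1000))
crop('top1',140,105,340,210,4,'c4'); crop('top1',360,205,430,310,6,'c5')
```

```text
[ -1.  -14.4  -5.4  99.1   0.7  -0.4] [179.3  -0.2 179.4]
((627.7700805664062, 292.7526550292969), (65.73497009277344, 14.529552459716797), 86.37094116210938)
```

View pics/c4.png

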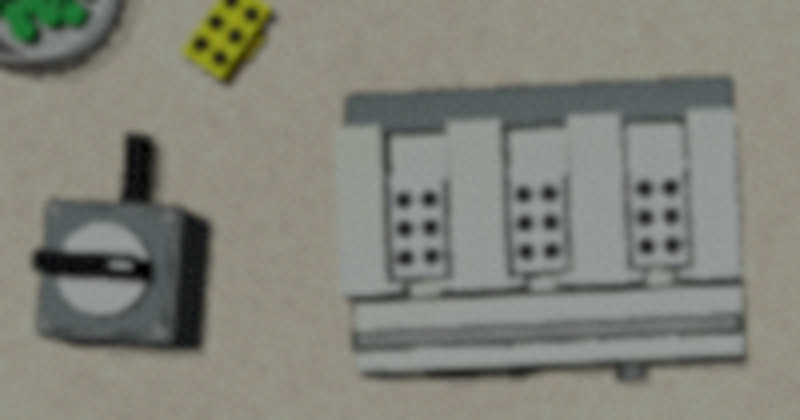

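View pics/c5.png

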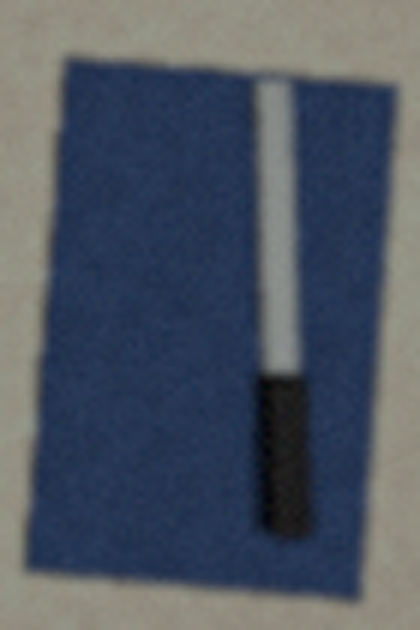

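Run:
```python
from h import *
f=lambda u,v:(360+u/6-.4,205+v/6-.4)
tip=w('top',*f(275,80),z=.010); jn=w('top',*f(281,372),z=.010)
hl=w('top',*f(283,377),z=.032); he=w('top',*f(288,534),z=.032)
print(tip.round(4),jn.round(4),hl.round(4),he.round(4))
for a,b in((tip,jn),(hl,he),(tip,he)): print(np.degrees(np.arctan2(a[1]-b[1],a[0]-b[0])),np.linalg.norm((a-b)[:2]))
# heater check
c,s=np.cos(np.radians(3)),np.sin(np.radians(3)); o=np.array([668.1-14.5*c,14.1-14.5*s])/1000
print('o',o)
H=lambda x,y,z:np.r_[o+np.array([c*x-s*y,s*x+c*y])/1000,z/1000]
im,_=load('top1'); sx=im.copy()
sx=cv2.resize(sx,None,fx=4,fy=4,interpolation=cv2.INTER_CUBIC)
def dot(P): 
    p=(pix('top',P)+.5)*4; cv2.circle(sx,(int(p[0]),int(p[1])),2,(255,0,0),-1)
for y in(-75,0,75):
    for x in(-30,30):
        for dy in(-16.5,16.5): dot(H(x,y+dy,105))
    for dy in(-11,11): dot(H(-39,y+dy,75)); 
for y in (-120,0,120): dot(H(-66,y,85))
for y in(-125,125):
    dot(H(-39,y,105))
cv2.imwrite('pics/ov.png',sx[460:820,840:1360][:,:,::-1])
```

```text
[ 0.5156 -0.326   0.01  ] [ 0.3869 -0.3283  0.01  ] [ 0.3866 -0.3258  0.032 ] [ 0.3191 -0.3278  0.032 ]
1.0317541055361819 0.12870032924030958
1.679093032124789 0.06749487463069853
0.5177663091837359 0.19646700760106098
o [0.65361987 0.01334113]
```

View pics/ov.png

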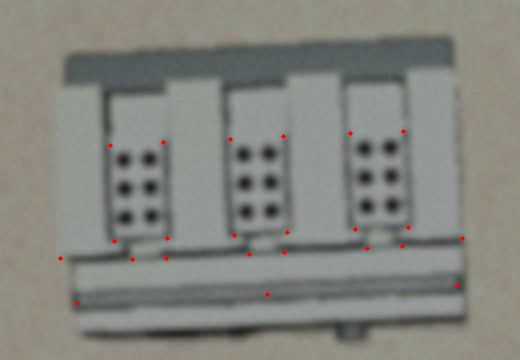

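Request:
servo_tool:
  steps:
    - {"x": -50, "y": -324, "z": -150, "yaw": 1.4}
    - {"x": -50, "y": -324, "z": -150, "yaw": 1.4}
    - {"x": -50, "y": -324, "z": -150, "yaw": 1.4}
    - {"x": -50, "y": -324, "z": -150, "yaw": 1.4}
    - {"x": -50, "y": -324, "z": -150, "yaw": 1.4}
    - {"x": -50, "y": -324, "z": -150, "yaw": 1.4}
    - {"x": -50, "y": -324, "z": -150, "yaw": 1.4}
    - {"x": -50, "y": -324, "z": -150, "yaw": 1.4}
    - {"x": -50, "y": -324, "z": -150, "yaw": 1.4}

```text
time: 7.65
ee_pos: [0.3521, -0.3272, 0.1267]
tcp_rot: [179.4, -0.1, -179.3]
wrist_force: [1.0, 0.1, -1.1]
opening: 0.0448
```

Run:
```python
from h import *
snap('side','s2'); crop('s2',230,230,430,380,4,'c6'); print(get_obs()['q'].round(1))
```

```text
[-43.1  -4.6 -13.5  81.6   0.4 -43.9]
```

View pics/c6.png

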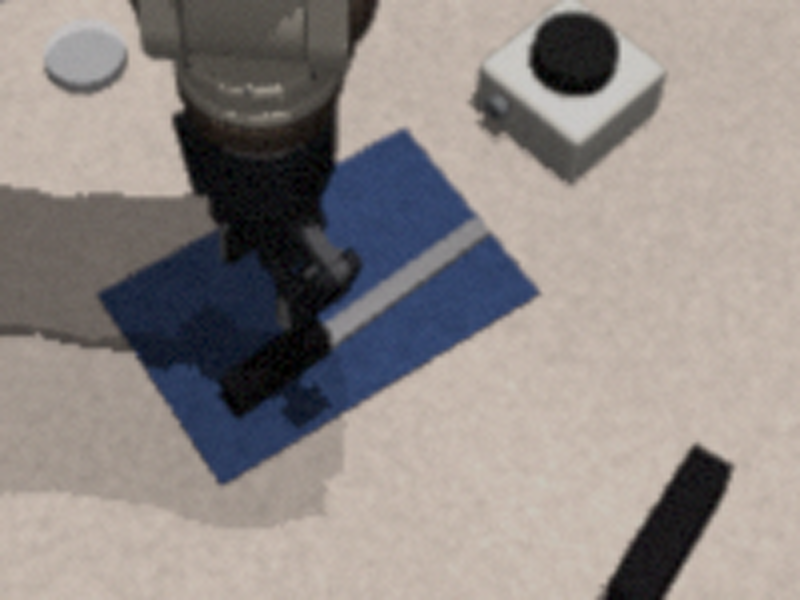

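The gripper hovers over the small bar, with the handle at about (275,370) in the crop. The bar lies where I measured it and looks undisturbed. Going down to grip.

Request:
servo_tool:
  steps:
    - {"x": 0, "y": -0.5, "z": -45, "yaw": 0}
    - {"x": 0, "y": -0.5, "z": -80, "yaw": 0}
    - {"x": 0, "y": -0.5, "z": -95, "yaw": 0}
    - {"x": 0, "y": -0.5, "z": -95, "yaw": 0}
    - {"x": 0, "y": -0.5, "z": -95, "yaw": 0}

```text
time: 8.32
ee_pos: [0.3529, -0.3282, 0.0334]
tcp_rot: [179.4, -0.0, -179.2]
wrist_force: [0.6, -0.9, 0.2]
opening: 0.0449
```

Request:
servo_tool:
  steps:
    - {"x": 0, "y": 0, "z": 0, "yaw": 0}
    - {"x": 0, "y": 0, "z": 0, "yaw": 0}
    - {"x": 0, "y": 0, "z": 0, "yaw": 0}
    - {"x": 0, "y": 0, "z": 0, "yaw": 0}
    - {"x": 0, "y": 0, "z": 0, "yaw": 0}
  grip: 8
  grip_force: 70

```text
time: 8.95
ee_pos: [0.3536, -0.3289, 0.035]
tcp_rot: [179.6, 0.1, -179.2]
wrist_force: [0.3, 0.0, 6.1]
opening: 0.0168
```

Request:
servo_tool:
  steps:
    - {"x": 0, "y": 0, "z": 30, "yaw": 0}
    - {"x": 0, "y": 0, "z": 70, "yaw": 0}
    - {"x": 0, "y": 0, "z": 110, "yaw": 0}
    - {"x": 0, "y": 0, "z": 110, "yaw": 0}
    - {"x": 0, "y": 0, "z": 110, "yaw": 0}

```text
time: 9.57
ee_pos: [0.3535, -0.3288, 0.1444]
tcp_rot: [179.5, 0.1, -179.3]
wrist_force: [-0.1, 0.8, -0.6]
opening: 0.0167
```

Run:
```python
from h import *
snap('top','t3'); snap('side','s3'); crop('s3',230,180,430,330,4,'c7');crop('t3',340,180,480,300,5,'c8')
```

```text
(no output)
```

View pics/c7.png

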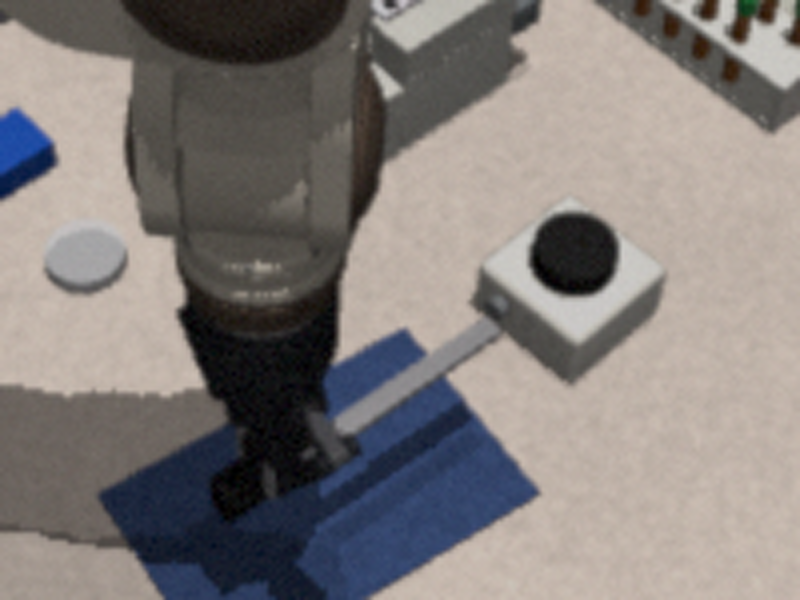

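View pics/c8.png

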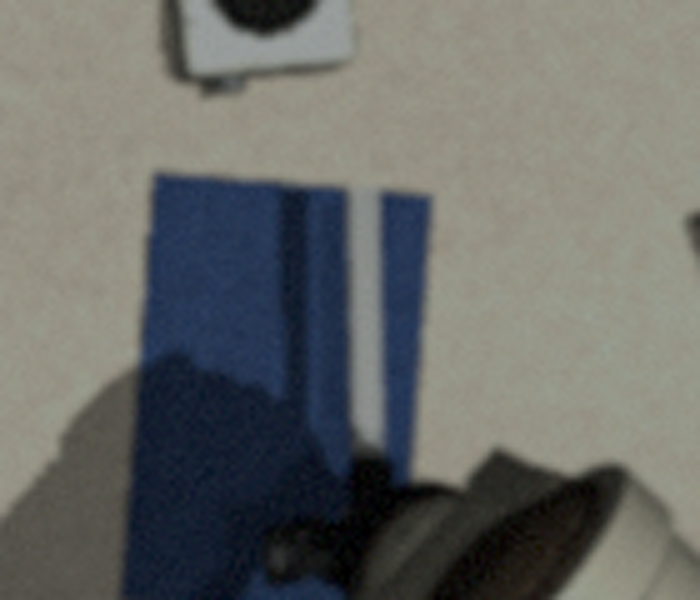

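```bash
cat >> h.py <<'E'
def blade(name,u0,v0,u1,v1,zlo,zhi,n='top'):
    """bright strip's 3D points: axis, tip; prints relative to TCP"""
    im,d=load(name); P=cloud(n,d)[v0:v1,u0:u1].reshape(-1,3); C=im[v0:v1,u0:u1].reshape(-1,3).astype(int)
    m=(P[:,2]>zlo)&(P[:,2]<zhi)&(C.min(1)>70); S=P[m]
    c=np.median(S,0); S=S[np.abs(S[:,1]-c[1])<.015]
    px=np.polyfit(S[:,0],S[:,1],1); pz=np.polyfit(S[:,0],S[:,2],1)
    x1=np.percentile(S[:,0],99.5)
    o=get_obs(); tip=np.array([x1,np.polyval(px,x1),np.polyval(pz,x1)])
    print('n',len(S),'yaw',np.degrees(np.arctan(px[0])).round(2),'pitchup',np.degrees(np.arctan(pz[0])).round(2),'xrange',S[:,0].min().round(4),x1.round(4))
    print('tip top',tip.round(4),'rel tcp mm',((tip-o['ee_pos'])*1000).round(1)); return S
E
python3 - <<'E'
from h import *
blade('t3',400,215,425,280,.06,.2)
E
```

```text
n 319 yaw 1.2 pitchup 0.1 xrange 0.3903 0.5137
tip top [ 0.5137 -0.3259  0.119 ] rel tcp mm [160.5   2.6 -24.6]
```

Request:
servo_tool:
  steps:
    - {"x": 62, "y": 255, "z": 0, "yaw": 1.8}
    - {"x": 62, "y": 255, "z": 0, "yaw": 1.8}
    - {"x": 62, "y": 255, "z": 0, "yaw": 1.8}
    - {"x": 62, "y": 255, "z": 0, "yaw": 1.8}
    - {"x": 62, "y": 255, "z": 0, "yaw": 1.8}
    - {"x": 62, "y": 255, "z": 0, "yaw": 1.8}
    - {"x": 62, "y": 255, "z": 0, "yaw": 1.8}
    - {"x": 62, "y": 255, "z": 0, "yaw": 1.8}
    - {"x": 62, "y": 255, "z": 0, "yaw": 1.8}

```text
time: 10.8
ee_pos: [0.415, -0.0743, 0.1436]
tcp_rot: [179.5, 0.0, -177.6]
wrist_force: [0.8, -1.0, -2.5]
opening: 0.0162
```

Run:
```python
from h import *
snap('top','t4'); crop('t4',210,105,370,225,5,'c9')
o=get_obs();print(o['ee_pos'],o['tcp_rot'])
blade('t4',290,180,330,240,.095,.15)
```

```text
[ 0.41505056 -0.07414957  0.14355404] [ 1.79470464e+02  1.55623818e-03 -1.77532622e+02]
n 283 yaw 2.3 pitchup -0.59 xrange 0.4612 0.5759
tip top [ 0.5759 -0.0676  0.1177] rel tcp mm [160.9   6.6 -25.8]
```

View pics/c9.png

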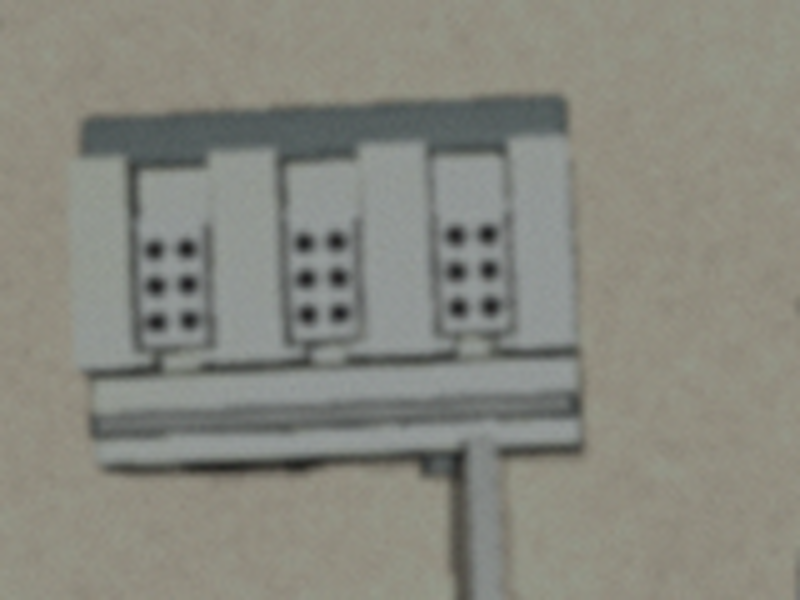

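Request:
servo_tool:
  steps:
    - {"x": 0, "y": 0.5, "z": -12, "yaw": 0.5}
    - {"x": 0, "y": 0.5, "z": -24, "yaw": 0.5}
    - {"x": 0, "y": 0.5, "z": -24, "yaw": 0.5}
    - {"x": 0, "y": 0.5, "z": -24, "yaw": 0.5}

```text
time: 11.35
ee_pos: [0.415, -0.0736, 0.1195]
tcp_rot: [179.5, -0.0, -177.0]
wrist_force: [0.1, -0.4, -2.3]
opening: 0.0164
```

Request:
servo_tool:
  steps:
    - {"x": 15, "y": 0.8, "z": 0, "yaw": 0}
    - {"x": 30, "y": 1.6, "z": 0, "yaw": 0}
    - {"x": 30, "y": 1.6, "z": 0, "yaw": 0}
    - {"x": 30, "y": 1.6, "z": 0, "yaw": 0}

```text
time: 11.85
ee_pos: [0.445, -0.0719, 0.1193]
tcp_rot: [179.5, -0.0, -177.0]
wrist_force: [0.5, 0.0, -1.3]
opening: 0.0165
```

Run:
```python
from h import *
snap('top','t5'); crop('t5',250,125,350,200,8,'c10'); snap('side','s5'); crop('s5',260,130,380,220,6,'c11')
o=get_obs();print(o['ee_pos'],o['tcp_rot'],o['wrist_force'])
blade('t5',290,180,330,240,.08,.15)
```

```text
[ 0.44482802 -0.07197186  0.11947636] [ 1.79465377e+02 -2.65721851e-02 -1.77021819e+02] [ 1.02176861  0.64146575 -1.49122185]
n 270 yaw 1.83 pitchup -2.32 xrange 0.5002 0.6054
tip top [ 0.6054 -0.065   0.0911] rel tcp mm [160.6   7.  -28.4]
```

View pics/c10.png

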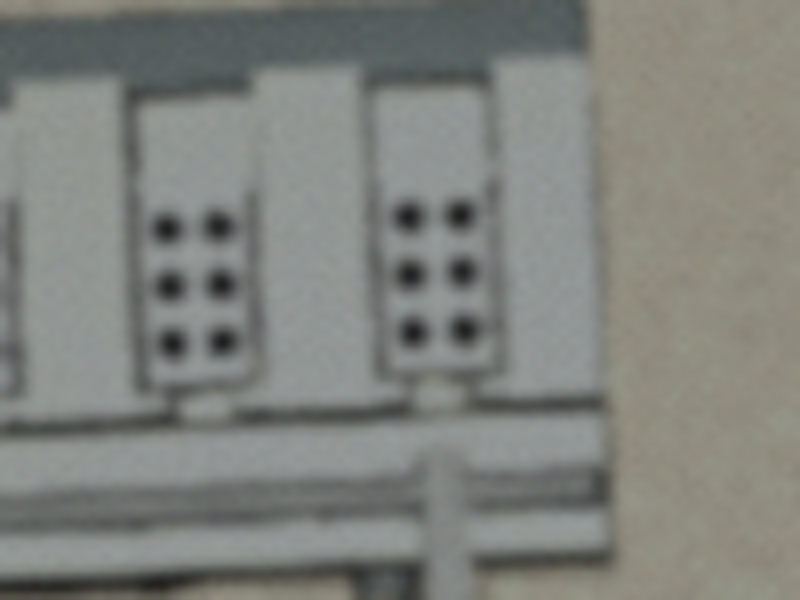

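View pics/c11.png

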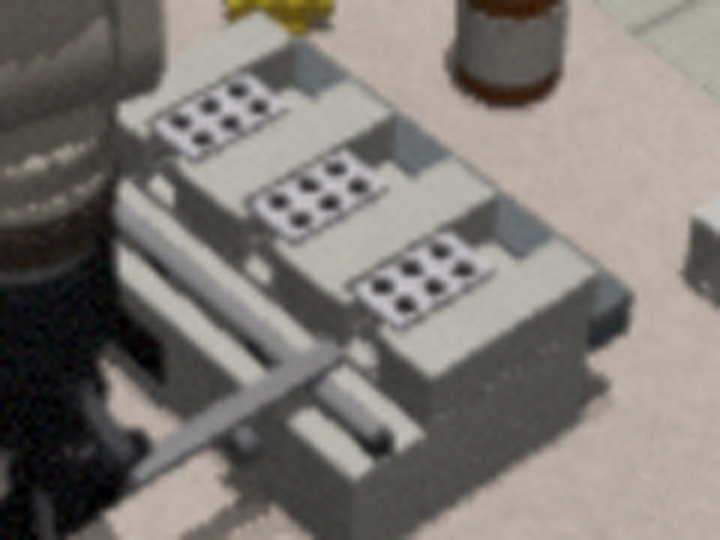

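Request:
servo_tool:
  steps:
    - {"x": 12, "y": 1.4, "z": 0, "yaw": 0}
    - {"x": 22, "y": 2, "z": 0, "yaw": 0}
    - {"x": 31, "y": 2.4, "z": 0, "yaw": 0}
    - {"x": 31, "y": 2.4, "z": 0, "yaw": 0}
    - {"x": 31, "y": 2.4, "z": 0, "yaw": 0}

```text
time: 12.58
ee_pos: [0.4757, -0.0695, 0.1193]
tcp_rot: [179.5, -0.1, -177.0]
wrist_force: [0.4, -0.6, -1.5]
opening: 0.0168
```

Run:
```python
from h import *
snap('top','t6'); crop('t6',250,125,350,200,8,'c12'); snap('side','s6'); crop('s6',260,130,380,220,6,'c13')
o=get_obs();print(o['ee_pos'],o['tcp_rot'],o['wrist_force'])
```

```text
[ 0.47560985 -0.06959612  0.11947141] [ 1.79465064e+02 -3.60323148e-02 -1.77028546e+02] [ 0.26709449  0.04577185 -2.3956507 ]
```

View pics/c12.png

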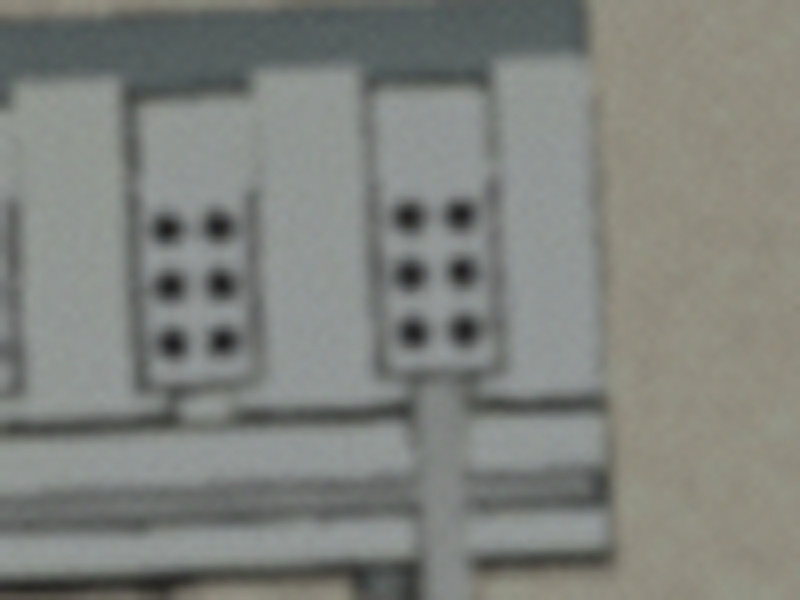

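View pics/c13.png

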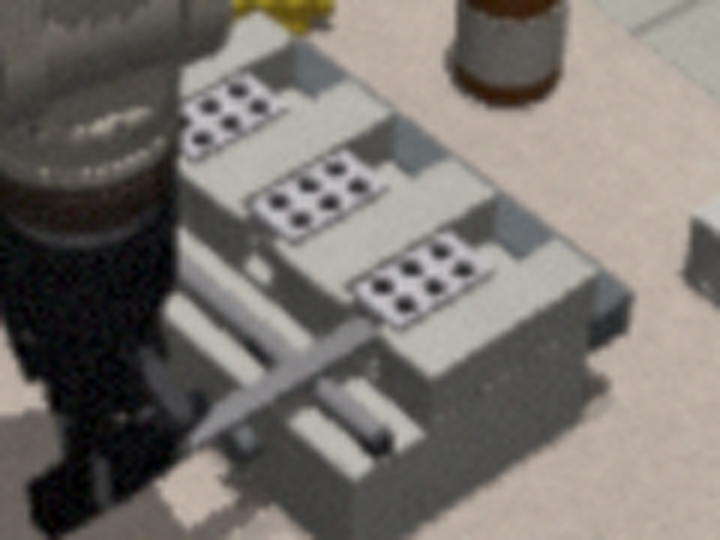

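Request:
servo_tool:
  steps:
    - {"x": 0, "y": 0, "z": -3, "yaw": 0}
    - {"x": 0.2, "y": 0, "z": -6, "yaw": 0}
    - {"x": 0.4, "y": 0, "z": -9, "yaw": 0}
    - {"x": 0.7, "y": 0, "z": -12, "yaw": 0}
  grip: 8
  grip_force: 45

```text
time: 13.18
ee_pos: [0.4767, -0.0697, 0.108]
tcp_rot: [179.5, 0.1, -177.0]
wrist_force: [-4.4, -0.6, 6.4]
opening: 0.0161
```

Request:
servo_tool:
  steps:
    - {"x": 0.5, "y": 0, "z": -4, "yaw": 0}
    - {"x": 1, "y": 0, "z": -8, "yaw": 0}
    - {"x": 1.5, "y": 0, "z": -12, "yaw": 0}
    - {"x": 1.5, "y": 0, "z": -12, "yaw": 0}

```text
time: 13.68
ee_pos: [0.4769, -0.0697, 0.0959]
tcp_rot: [179.5, -0.1, -177.0]
wrist_force: [-11.6, -0.4, 8.6]
opening: 0.0164
```

Run:
```python
from h import *
snap('side','s7'); crop('s7',220,130,380,250,5,'c14')
o=get_obs();print(o['ee_pos'],o['tcp_rot'],o['wrist_force'],o['torque'])
```

```text
[ 0.47695071 -0.06969758  0.09595509] [ 1.79475997e+02 -8.82954632e-02 -1.77042997e+02] [-10.76779002  -0.18828507   8.27171518] [-0.0060962   1.31385447 -0.04153999]
```

View pics/c14.png

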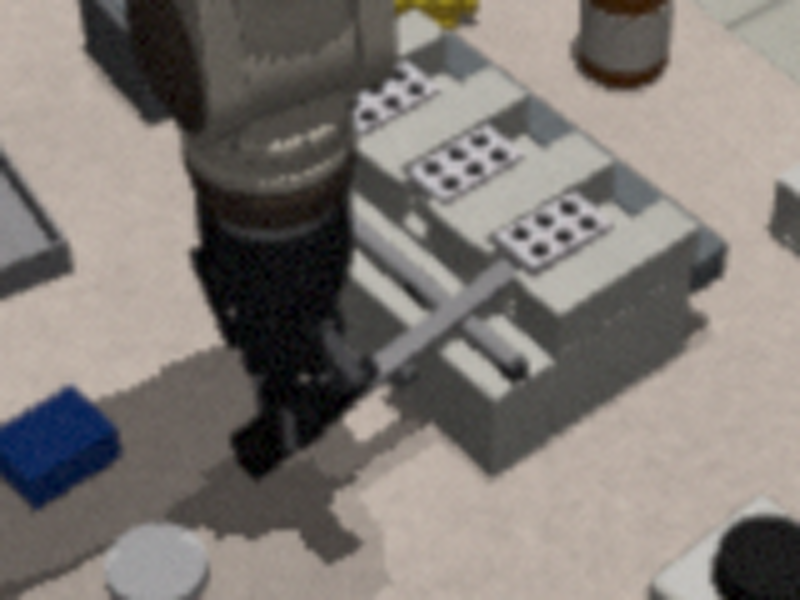

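Request:
servo_tool:
  steps:
    - {"x": 0, "y": 0, "z": -4, "yaw": 0}
    - {"x": 0, "y": 0, "z": -8, "yaw": 0}
    - {"x": 0, "y": 0, "z": -12, "yaw": 0}
    - {"x": 0, "y": 0, "z": -12, "yaw": 0}

```text
time: 14.22
ee_pos: [0.4774, -0.0696, 0.0839]
tcp_rot: [179.5, -0.0, -177.0]
wrist_force: [0.0, 0.8, 3.7]
opening: 0.0161
```

Run:
```python
from h import *
snap('side','s8'); crop('s8',220,130,380,250,5,'c15'); im,d=snap('top','t8'); crop('t8',250,125,350,200,8,'c16')
P=cloud('top',d)
for y in(-75,0,75):
    for x in (-25,-10,10,25):
        p=pix('top',[.6536+(x*.9986-y*.0523)/1000,.0133+(.0523*x+.9986*y)/1000,.11]); u,v=(p+.5).astype(int); print(y,x,np.median(P[v-1:v+2,u-1:u+2,2]).round(4))
o=get_obs();print(o['ee_pos'],o['tcp_rot'],o['wrist_force'],o['torque'])
```

```text
-75 -25 0.1118
-75 -10 0.1133
-75 10 0.1095
-75 25 0.1071
0 -25 0.106
0 -10 0.106
0 10 0.1047
0 25 0.1045
75 -25 0.1038
75 -10 0.1044
75 10 0.1053
75 25 0.1048
[ 0.47728837 -0.06964182  0.08408832] [ 1.79474151e+02 -4.69249824e-02 -1.77038500e+02] [1.32881129 1.41732135 3.47820464] [ 0.14419186 -0.87850989  0.09703233]
```

View pics/c15.png

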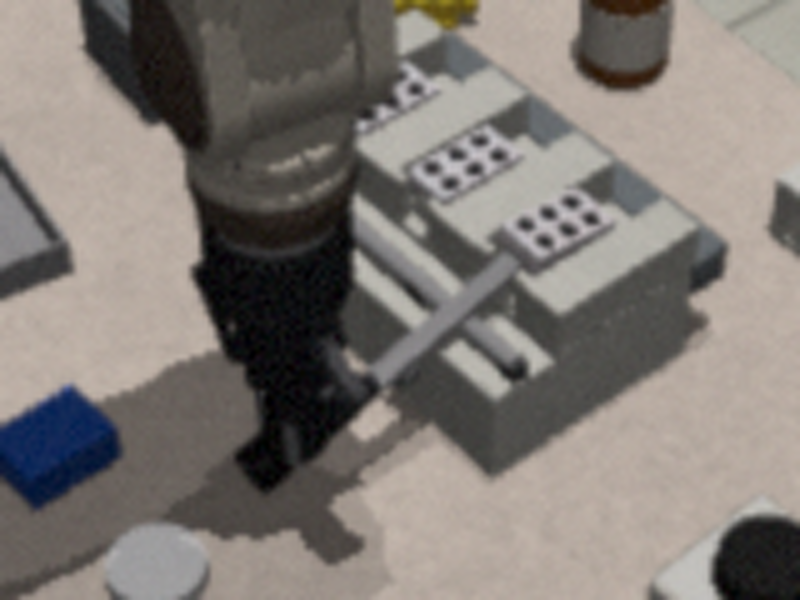

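Request:
servo_tool:
  steps:
    - {"x": 0, "y": 0, "z": -4, "yaw": 0}
    - {"x": 0, "y": 0, "z": -4, "yaw": 0}
    - {"x": 0, "y": 0, "z": 0, "yaw": 0}
    - {"x": -15, "y": -0.8, "z": 0, "yaw": 0}
    - {"x": -30, "y": -1.6, "z": -2, "yaw": 0}
    - {"x": -45, "y": -2.4, "z": 0, "yaw": 0}
    - {"x": -60, "y": -3.2, "z": 20, "yaw": 0}
    - {"x": -70, "y": -4, "z": 45, "yaw": 0}
    - {"x": -70, "y": -4, "z": 60, "yaw": 0}
    - {"x": -70, "y": -4, "z": 60, "yaw": 0}

```text
time: 15.58
ee_pos: [0.4078, -0.0738, 0.145]
tcp_rot: [179.5, 0.1, -177.0]
wrist_force: [-0.5, 0.8, -2.4]
opening: 0.0166
```

```bash
cat >> h.py <<'E'
def wells(d):
    P=cloud('top',d)
    for y in(-75,0,75):
        r=[]
        for x in (-25,-10,10,25):
            p=pix('top',[.6536+(x*.9986-y*.0523)/1000,.0133+(.0523*x+.9986*y)/1000,.11]); u,v=(p+.5).astype(int); r.append(float(np.median(P[v-1:v+2,u-1:u+2,2]).round(4)))
        print('well',y,r)
E
python3 - <<'E'
from h import *
im,d=snap('top','t9'); crop('t9',210,105,350,230,6,'c17'); wells(d)
o=get_obs();print(o['ee_pos'],o['tcp_rot'],o['wrist_force'])
snap('side','s9');crop('s9',220,130,380,250,5,'c18')
E
```

```text
well -75 [0.1092, 0.1125, 0.1078, 0.1066]
well 0 [0.1068, 0.1047, 0.1045, 0.1054]
well 75 [0.1067, 0.1053, 0.1058, 0.1028]
[ 0.40753323 -0.07369716  0.14401648] [ 1.79483265e+02 -8.08169378e-03 -1.77039259e+02] [-0.45374384  0.03824438 -1.62953498]
```

View pics/c18.png

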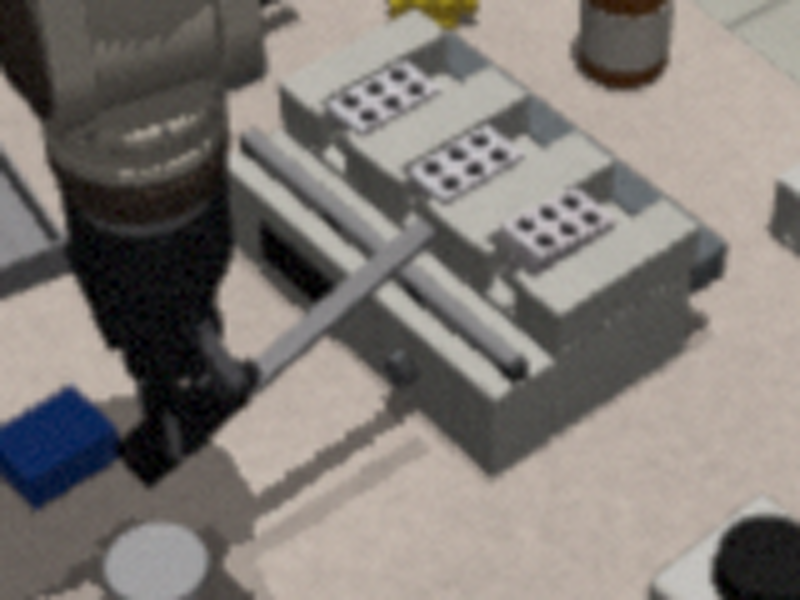

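View pics/c17.png

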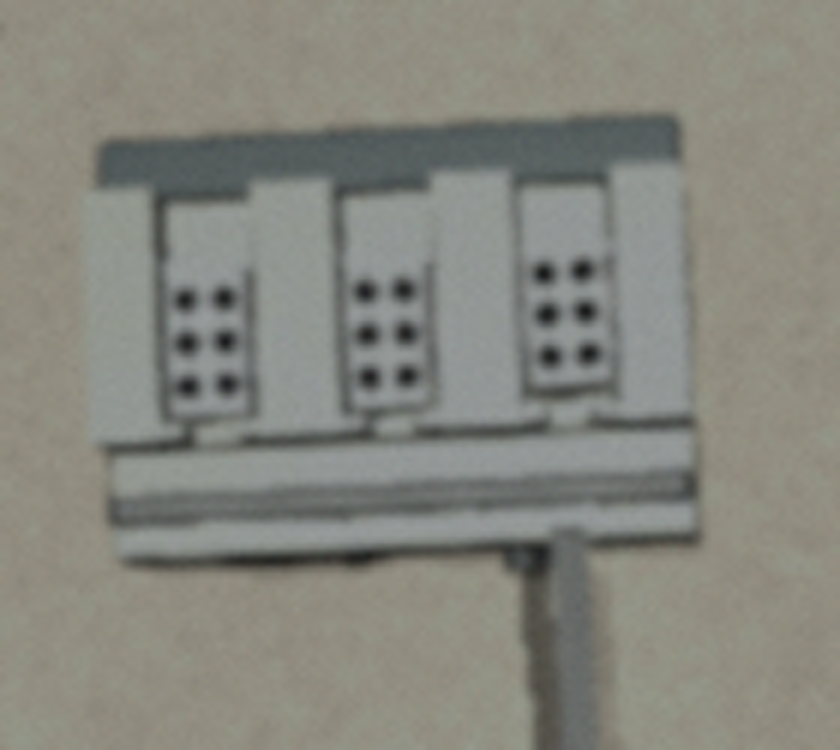

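Request:
servo_tool:
  steps:
    - {"x": -8, "y": -50, "z": 0, "yaw": 0}
    - {"x": -8, "y": -88, "z": 0, "yaw": 0}
    - {"x": -8, "y": -88, "z": 0, "yaw": 0}
    - {"x": -8, "y": -88, "z": -40, "yaw": 0}
    - {"x": -8, "y": -88, "z": -80, "yaw": 0}
    - {"x": -8, "y": -88, "z": -101, "yaw": 0}
    - {"x": -8, "y": -88, "z": -101, "yaw": 0}
    - {"x": -8, "y": -88, "z": -101, "yaw": 0}

```text
time: 16.68
ee_pos: [0.3993, -0.1612, 0.0424]
tcp_rot: [179.4, -0.1, -177.0]
wrist_force: [-0.9, -0.4, -2.0]
opening: 0.0164
```

Request:
servo_tool:
  steps:
    - {"x": 0, "y": 0, "z": 0, "yaw": 0}
    - {"x": 0, "y": 0, "z": 0, "yaw": 0}
    - {"x": 0, "y": 0, "z": -6, "yaw": 0}
    - {"x": 0, "y": 0, "z": -11, "yaw": 0}
    - {"x": 0, "y": 0, "z": -13, "yaw": 0}
    - {"x": 0, "y": 0, "z": -13, "yaw": 0}
  grip: 28

```text
time: 17.42
ee_pos: [0.3991, -0.1611, 0.0291]
tcp_rot: [179.4, -0.1, -177.0]
wrist_force: [-0.6, -0.0, 0.9]
opening: 0.0281
```

Request:
servo_tool:
  steps:
    - {"x": 0, "y": 0, "z": 0, "yaw": 0}
    - {"x": 0, "y": 0, "z": 0, "yaw": 0}
    - {"x": 0, "y": 0, "z": 0, "yaw": 0}
    - {"x": 0, "y": 0, "z": 0, "yaw": 0}
    - {"x": 0, "y": 0, "z": 50, "yaw": 0}
    - {"x": 0, "y": 0, "z": 100, "yaw": 0}
    - {"x": 0, "y": 0, "z": 113, "yaw": 0}
    - {"x": 0, "y": 0, "z": 113, "yaw": 0}
  grip: 8
  grip_force: 70

```text
time: 18.42
ee_pos: [0.3993, -0.1612, 0.1419]
tcp_rot: [179.4, -0.1, -177.0]
wrist_force: [1.0, -0.1, -2.6]
opening: 0.0161
```

Run:
```python
from h import *
im,d=snap('top','t10'); crop('t10',280,140,400,270,5,'c19'); wells(d)
o=get_obs();print(o['ee_pos'],o['tcp_rot'],o['wrist_force'])
```

```text
well -75 [0.1094, 0.1107, 0.1104, 0.1065]
well 0 [0.1053, 0.105, 0.1045, 0.1042]
well 75 [0.1047, 0.1053, 0.1057, 0.1039]
[ 0.39878153 -0.16100865  0.14080135] [ 179.40376662   -0.20448922 -177.00629385] [-0.753053    0.15988702 -2.2108975 ]
```

View pics/c19.png

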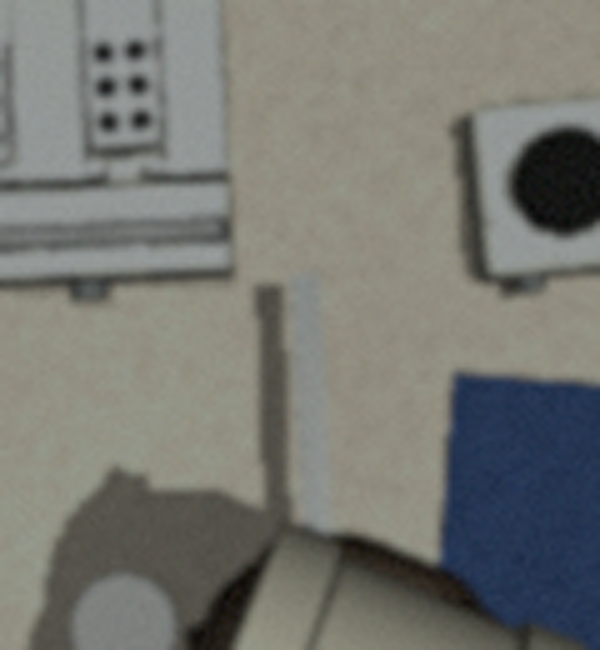

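Run:
```python
from h import *
blade('t10',330,190,350,248,.09,.15)
```

```text
n 298 yaw 3.0 pitchup -0.45 xrange 0.4447 0.5689
tip top [ 0.5689 -0.1525  0.1179] rel tcp mm [170.1   8.5 -22.9]
```

Request:
servo_tool:
  steps:
    - {"x": 3, "y": 60, "z": 0, "yaw": 0}
    - {"x": 3, "y": 120, "z": 0, "yaw": 0}
    - {"x": 3, "y": 161.5, "z": 0, "yaw": 0}
    - {"x": 3, "y": 161.5, "z": 0, "yaw": 0}
    - {"x": 3, "y": 161.5, "z": -12, "yaw": 0}
    - {"x": 3, "y": 161.5, "z": -24, "yaw": 0}
    - {"x": 3, "y": 161.5, "z": -24, "yaw": 0}
    - {"x": 18, "y": 162.3, "z": -24, "yaw": 0}
    - {"x": 33, "y": 163.1, "z": -24, "yaw": 0}
    - {"x": 33, "y": 163.1, "z": -24, "yaw": 0}
    - {"x": 33, "y": 163.1, "z": -24, "yaw": 0}

```text
time: 19.85
ee_pos: [0.4315, 0.002, 0.1166]
tcp_rot: [179.4, -0.3, -177.0]
wrist_force: [-0.2, -0.3, -1.1]
opening: 0.0162
```

Run:
```python
from h import *
im,d=snap('top','t11'); crop('t11',225,125,325,200,8,'c20'); wells(d)
o=get_obs();print(o['ee_pos'],o['tcp_rot'],o['wrist_force'])
blade('t11',265,180,290,198,.085,.15)
```

```text
well -75 [0.112, 0.1141, 0.1093, 0.1083]
well 0 [0.1074, 0.1061, 0.1063, 0.1067]
well 75 [0.1042, 0.1049, 0.1053, 0.1065]
[0.43147596 0.0020388  0.11672102] [ 179.39950152   -0.23548998 -177.01193417] [ 1.24102598  0.14809446 -1.98789953]
n 99 yaw 2.89 pitchup -0.59 xrange 0.5646 0.6026
tip top [0.6026 0.0098 0.0919] rel tcp mm [171.2   7.7 -24.8]
```

View pics/c20.png

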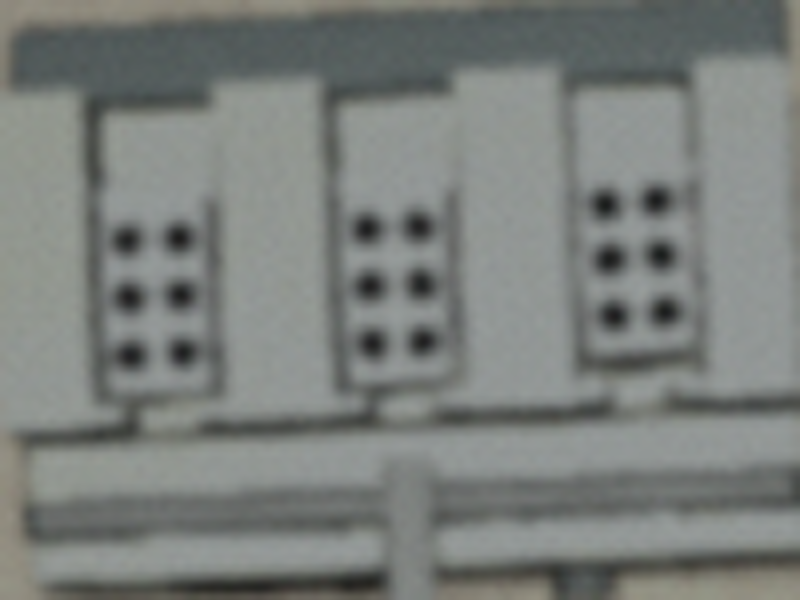

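Request:
servo_tool:
  steps:
    - {"x": 12, "y": 1, "z": 0, "yaw": 0}
    - {"x": 22, "y": 1.6, "z": 0, "yaw": 0}
    - {"x": 30.5, "y": 2.1, "z": 0, "yaw": 0}
    - {"x": 30.5, "y": 2.1, "z": 0, "yaw": 0}
    - {"x": 30.5, "y": 2.1, "z": 0, "yaw": 0}

```text
time: 20.52
ee_pos: [0.4618, 0.0041, 0.1166]
tcp_rot: [179.4, -0.3, -177.0]
wrist_force: [0.1, -0.3, -2.3]
opening: 0.0166
```

Request:
servo_tool:
  steps:
    - {"x": 0, "y": 0, "z": -3, "yaw": 0}
    - {"x": 0.2, "y": 0, "z": -6, "yaw": 0}
    - {"x": 0.4, "y": 0, "z": -9, "yaw": 0}
    - {"x": 0.7, "y": 0, "z": -12, "yaw": 0}
    - {"x": 1, "y": 0, "z": -16, "yaw": 0}
    - {"x": 1, "y": 0, "z": -20, "yaw": 0}
    - {"x": 1.5, "y": 0, "z": -24, "yaw": 0}
    - {"x": 1.5, "y": 0, "z": -24, "yaw": 0}
  grip: 8
  grip_force: 45

```text
time: 21.52
ee_pos: [0.4625, 0.0041, 0.0924]
tcp_rot: [179.4, -0.4, -177.0]
wrist_force: [-8.0, 0.3, 9.4]
opening: 0.0162
```

Request:
servo_tool:
  steps:
    - {"x": 0, "y": 0, "z": -4, "yaw": 0}
    - {"x": 0, "y": 0, "z": -8, "yaw": 0}
    - {"x": 0, "y": 0, "z": -12, "yaw": 0}
    - {"x": 0, "y": 0, "z": -15, "yaw": 0}
    - {"x": 0, "y": 0, "z": -18, "yaw": 0}
    - {"x": 0, "y": 0, "z": -18, "yaw": 0}

```text
time: 22.28
ee_pos: [0.4625, 0.004, 0.0741]
tcp_rot: [179.4, -0.4, -177.0]
wrist_force: [0.6, 0.5, 2.9]
opening: 0.0168
```

Run:
```python
from h import *
im,d=snap('top','t12'); crop('t12',225,125,325,200,8,'c21'); wells(d)
o=get_obs();print(o['ee_pos'],o['tcp_rot'],o['wrist_force'])
```

```text
well -75 [0.1112, 0.1117, 0.1086, 0.1046]
well 0 [0.1099, 0.1132, 0.1095, 0.1075]
well 75 [0.1067, 0.1039, 0.1076, 0.106]
[0.46242805 0.00403868 0.07420447] [ 179.40610501   -0.38037975 -177.02157719] [ 0.19702255 -0.33057543  1.47666187]
```

View pics/c21.png

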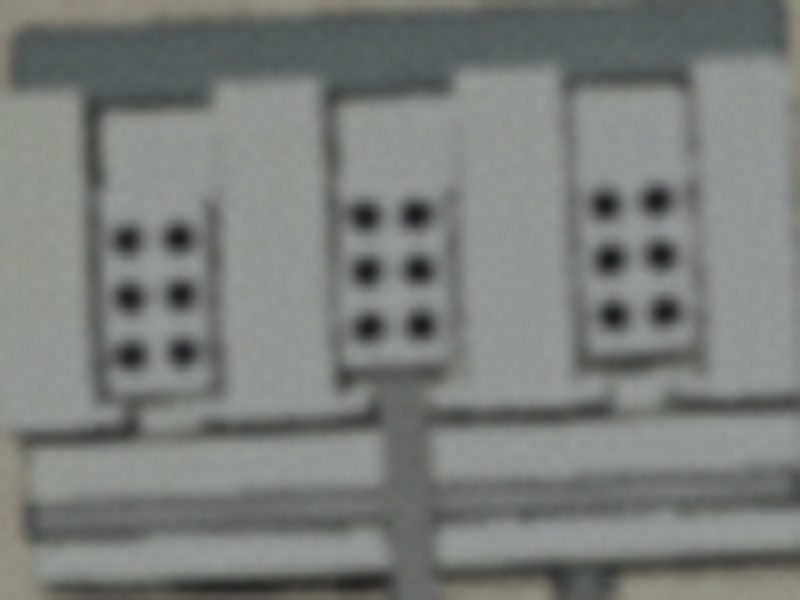

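Request:
servo_tool:
  steps:
    - {"x": 0, "y": 0, "z": 4, "yaw": 0}
    - {"x": -15, "y": -0.8, "z": 4, "yaw": 0}
    - {"x": -30, "y": -1.6, "z": 2, "yaw": 0}
    - {"x": -45, "y": -2.4, "z": 4, "yaw": 0}
    - {"x": -60, "y": -3.2, "z": 25, "yaw": 0}
    - {"x": -70, "y": -4, "z": 50, "yaw": 0}
    - {"x": -70, "y": -50, "z": 70, "yaw": 0}
    - {"x": -67, "y": -110, "z": 70, "yaw": 0}
    - {"x": -67, "y": -166, "z": 70, "yaw": 0}
    - {"x": -67, "y": -166, "z": 40, "yaw": 0}
    - {"x": -67, "y": -166, "z": 40, "yaw": 0}

```text
time: 23.7
ee_pos: [0.3932, -0.1617, 0.1122]
tcp_rot: [179.3, -0.6, -177.1]
wrist_force: [-0.6, 0.5, -1.5]
opening: 0.0162
```

Request:
servo_tool:
  steps:
    - {"x": 0, "y": 0, "z": -35, "yaw": 0}
    - {"x": 0, "y": 0, "z": -70, "yaw": 0}
    - {"x": 0, "y": 0, "z": -72, "yaw": 0}
    - {"x": 0, "y": 0, "z": -72, "yaw": 0}
    - {"x": 0, "y": 0, "z": -72, "yaw": 0}

```text
time: 24.32
ee_pos: [0.3941, -0.1618, 0.042]
tcp_rot: [179.4, -0.5, -177.1]
wrist_force: [-0.0, 0.3, -1.8]
opening: 0.0168
```

Request:
servo_tool:
  steps:
    - {"x": 0, "y": 0, "z": 0, "yaw": 0}
    - {"x": 0, "y": 0, "z": 0, "yaw": 0}
    - {"x": 0, "y": 0, "z": -6, "yaw": 0}
    - {"x": 0, "y": 0, "z": -11, "yaw": 0}
    - {"x": 0, "y": 0, "z": -13, "yaw": 0}
    - {"x": 0, "y": 0, "z": -13, "yaw": 0}
  grip: 28

```text
time: 25.08
ee_pos: [0.3939, -0.1618, 0.0287]
tcp_rot: [179.3, -0.5, -177.1]
wrist_force: [0.6, 0.4, -0.2]
opening: 0.0277
```

Request:
servo_tool:
  steps:
    - {"x": 6, "y": 0, "z": 0, "yaw": 0}
    - {"x": 6, "y": 0, "z": 0, "yaw": 0}
    - {"x": 6, "y": 0, "z": 0, "yaw": 0}

```text
time: 25.45
ee_pos: [0.4, -0.1617, 0.0288]
tcp_rot: [179.3, -0.5, -177.1]
wrist_force: [0.0, 0.5, 0.0]
opening: 0.0276
```

Request:
servo_tool:
  steps:
    - {"x": 0, "y": 0, "z": 0, "yaw": 0}
    - {"x": 0, "y": 0, "z": 0, "yaw": 0}
    - {"x": 0, "y": 0, "z": 0, "yaw": 0}
    - {"x": 0, "y": 0, "z": 0, "yaw": 0}
    - {"x": 0, "y": 0, "z": 50, "yaw": 0}
    - {"x": 0, "y": 0, "z": 100, "yaw": 0}
    - {"x": 0, "y": 0, "z": 113, "yaw": 0}
    - {"x": 0, "y": 0, "z": 113, "yaw": 0}
  grip: 8
  grip_force: 70

```text
time: 26.45
ee_pos: [0.4001, -0.1618, 0.1415]
tcp_rot: [179.3, -0.5, -177.1]
wrist_force: [-0.8, -0.2, -2.6]
opening: 0.0163
```

Run:
```python
from h import *
im,d=snap('top','t13'); crop('t13',220,110,400,245,4,'c22'); wells(d)
o=get_obs();print(o['ee_pos'],o['tcp_rot'],o['wrist_force'])
blade('t13',330,190,350,245,.09,.15)
```

```text
well -75 [0.1131, 0.1139, 0.1096, 0.1058]
well 0 [0.1089, 0.112, 0.1101, 0.1067]
well 75 [0.1061, 0.1059, 0.1052, 0.1038]
[ 0.3996026  -0.16156754  0.14039565] [ 179.29928328   -0.59211338 -177.07704674] [-0.88934645  0.78406321 -1.57639313]
n 297 yaw 2.69 pitchup -0.13 xrange 0.4495 0.5739
tip top [ 0.5739 -0.1541  0.1183] rel tcp mm [174.3   7.4 -22.1]
```

View pics/c22.png

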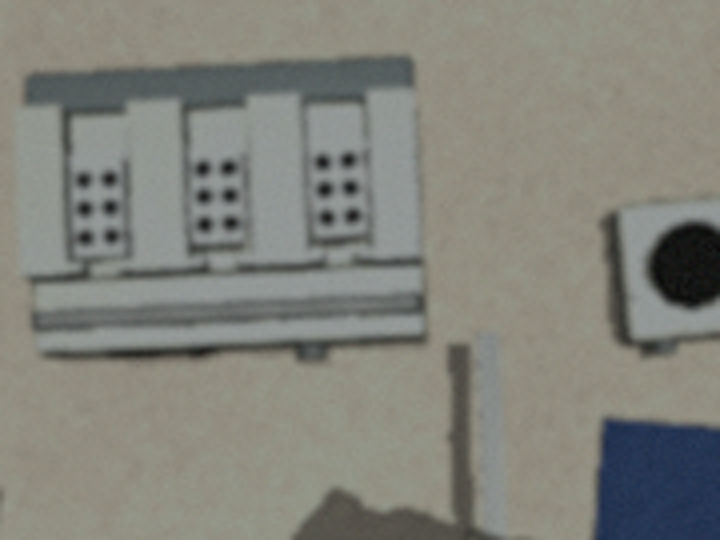

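Request:
servo_tool:
  steps:
    - {"x": -5, "y": 60, "z": 0, "yaw": 0.3}
    - {"x": -5, "y": 120, "z": 0, "yaw": 0.3}
    - {"x": -5, "y": 180, "z": 0, "yaw": 0.3}
    - {"x": -5, "y": 237, "z": 0, "yaw": 0.3}
    - {"x": -5, "y": 237, "z": 0, "yaw": 0.3}
    - {"x": -5, "y": 237, "z": -12, "yaw": 0.3}
    - {"x": -5, "y": 237, "z": -24, "yaw": 0.3}
    - {"x": -5, "y": 237, "z": -24, "yaw": 0.3}
    - {"x": 10, "y": 237.8, "z": -24, "yaw": 0.3}
    - {"x": 24, "y": 238.6, "z": -24, "yaw": 0.3}
    - {"x": 24, "y": 238.6, "z": -24, "yaw": 0.3}
    - {"x": 24, "y": 238.6, "z": -24, "yaw": 0.3}

```text
time: 28.0
ee_pos: [0.4236, 0.077, 0.1163]
tcp_rot: [179.3, -0.6, -176.8]
wrist_force: [-1.2, 0.1, -2.3]
opening: 0.0165
```

Run:
```python
from h import *
im,d=snap('top','t14'); crop('t14',210,125,310,200,8,'c23'); wells(d)
o=get_obs();print(o['ee_pos'],o['tcp_rot'],o['wrist_force'])
blade('t14',235,180,260,199,.085,.15)
```

```text
well -75 [0.1111, 0.1125, 0.11, 0.1072]
well 0 [0.1105, 0.1116, 0.1096, 0.1065]
well 75 [0.1062, 0.104, 0.1046, 0.1049]
[0.42353699 0.07700861 0.11636813] [ 179.30416137   -0.61330758 -176.77479695] [ 0.52159069  0.2145647  -2.01583015]
n 104 yaw -1.79 pitchup -4.6 xrange 0.5618 0.5977
tip top [0.5977 0.0823 0.0905] rel tcp mm [174.2   5.3 -25.9]
```

View pics/c23.png

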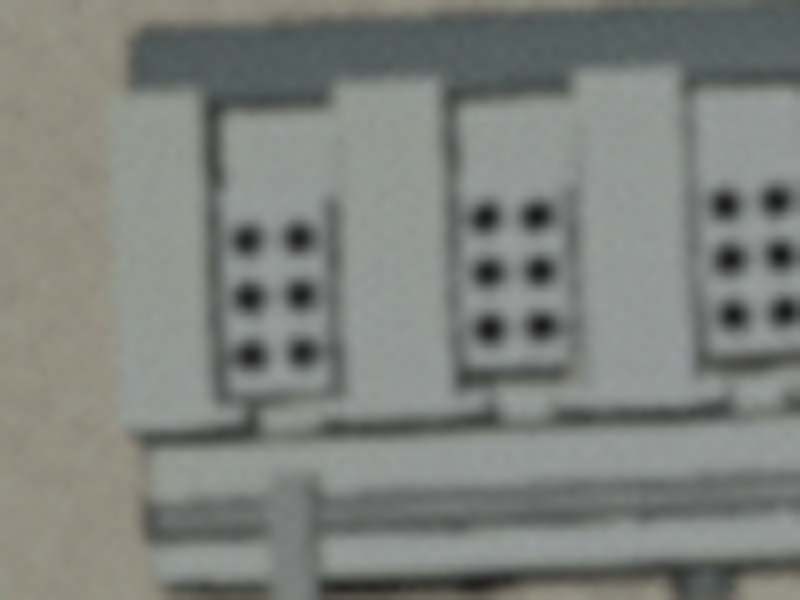

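Request:
servo_tool:
  steps:
    - {"x": 8, "y": 2, "z": 0, "yaw": 0}
    - {"x": 10, "y": 2.3, "z": 0, "yaw": 0}
    - {"x": 20, "y": 3, "z": 0, "yaw": 0}
    - {"x": 31, "y": 3.6, "z": 0, "yaw": 0}
    - {"x": 31, "y": 3.6, "z": 0, "yaw": 0}
    - {"x": 31, "y": 3.6, "z": 0, "yaw": 0}

```text
time: 28.8
ee_pos: [0.4544, 0.0806, 0.1162]
tcp_rot: [179.3, -0.7, -176.8]
wrist_force: [-0.2, 0.4, -2.4]
opening: 0.0163
```

Run:
```python
from h import *
im,d=snap('top','t15'); crop('t15',210,125,310,200,8,'c24'); wells(d)
o=get_obs();print(o['ee_pos'],o['tcp_rot'],o['wrist_force'])
```

```text
well -75 [0.1138, 0.1134, 0.1109, 0.1045]
well 0 [0.1078, 0.1125, 0.1095, 0.107]
well 75 [0.1048, 0.1039, 0.1051, 0.1063]
[0.45433179 0.08056359 0.11623105] [ 179.30683078   -0.64440972 -176.77713363] [-0.52978261 -0.20171996 -1.76716292]
```

View pics/c24.png

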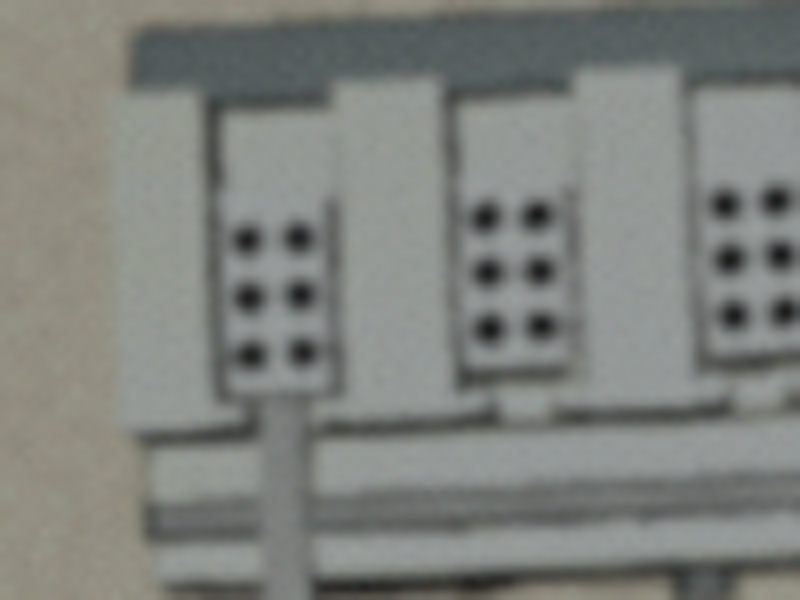

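Request:
servo_tool:
  steps:
    - {"x": 0, "y": 0, "z": -3, "yaw": 0}
    - {"x": 0.2, "y": 0, "z": -6, "yaw": 0}
    - {"x": 0.4, "y": 0, "z": -9, "yaw": 0}
    - {"x": 0.7, "y": 0, "z": -12, "yaw": 0}
    - {"x": 1, "y": 0, "z": -16, "yaw": 0}
    - {"x": 1, "y": 0, "z": -20, "yaw": 0}
    - {"x": 1.5, "y": 0, "z": -24, "yaw": 0}
    - {"x": 1.5, "y": 0, "z": -24, "yaw": 0}
  grip: 8
  grip_force: 45

```text
time: 29.85
ee_pos: [0.455, 0.0805, 0.0918]
tcp_rot: [179.3, -0.8, -176.8]
wrist_force: [-6.0, -0.9, 5.2]
opening: 0.0166
```

Request:
servo_tool:
  steps:
    - {"x": 0, "y": 0, "z": -4, "yaw": 0}
    - {"x": 0, "y": 0, "z": -8, "yaw": 0}
    - {"x": 0, "y": 0, "z": -12, "yaw": 0}
    - {"x": 0, "y": 0, "z": -16, "yaw": 0}
    - {"x": 0, "y": 0, "z": -20, "yaw": 0}
    - {"x": 0, "y": 0, "z": -20, "yaw": 0}

```text
time: 30.6
ee_pos: [0.4549, 0.0805, 0.0716]
tcp_rot: [179.3, -0.8, -176.8]
wrist_force: [0.4, -0.0, 4.5]
opening: 0.017
```

Run:
```python
from h import *
im,d=snap('top','t16'); crop('t16',210,125,310,200,8,'c25'); wells(d)
o=get_obs();print(o['ee_pos'],o['tcp_rot'],o['wrist_force'])
```

```text
well -75 [0.1117, 0.1123, 0.1111, 0.105]
well 0 [0.1115, 0.1139, 0.1084, 0.1081]
well 75 [0.1105, 0.1145, 0.109, 0.1049]
[0.45490883 0.08054113 0.07170872] [ 179.30304796   -0.76756499 -176.76841772] [-0.01233878 -0.39887149  3.29400016]
```

View pics/c25.png

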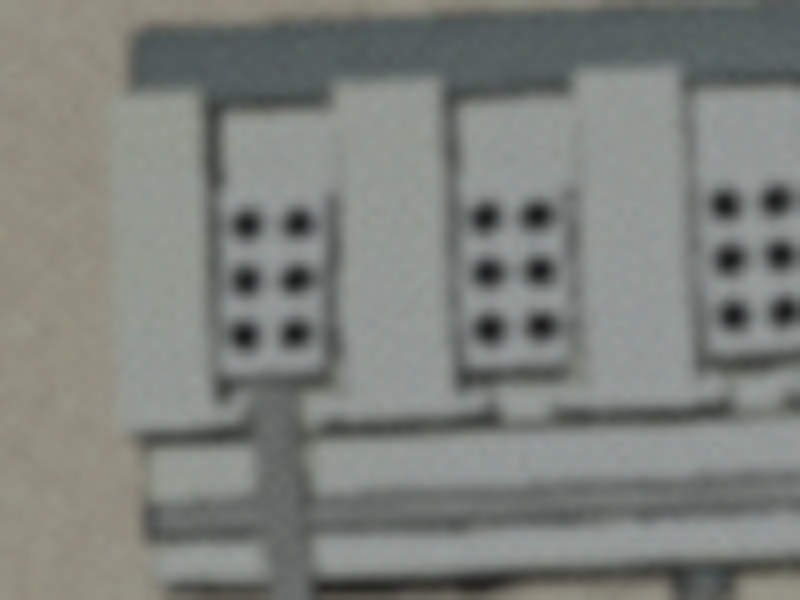

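Request:
servo_tool:
  steps:
    - {"x": 0, "y": 0, "z": 4, "yaw": 0}
    - {"x": -15, "y": -0.8, "z": 4, "yaw": 0}
    - {"x": -30, "y": -1.6, "z": 2, "yaw": 0}
    - {"x": -45, "y": -2.4, "z": 4, "yaw": 0}
    - {"x": -60, "y": -3.2, "z": 25, "yaw": 0}
    - {"x": -75, "y": -4, "z": 55, "yaw": 0}
    - {"x": -90, "y": -50, "z": 75, "yaw": 0}
    - {"x": -110, "y": -110, "z": 75, "yaw": 0}
    - {"x": -110, "y": -170, "z": 75, "yaw": 0}
    - {"x": -110, "y": -230, "z": 75, "yaw": 0}
    - {"x": -110, "y": -290, "z": 75, "yaw": 0}
    - {"x": -110, "y": -345, "z": 75, "yaw": 0}

```text
time: 32.15
ee_pos: [0.3435, -0.2659, 0.1465]
tcp_rot: [179.3, -0.8, -176.8]
wrist_force: [1.2, -0.8, -1.7]
opening: 0.0168
```

Run:
```python
from h import *
im,d=snap('top','t17'); wells(d); crop('t17',220,110,440,290,3.6,'c26')
o=get_obs();print(o['ee_pos'],o['tcp_rot'],o['wrist_force'])
```

```text
well -75 [0.1134, 0.1144, 0.1116, 0.1049]
well 0 [0.1117, 0.114, 0.1112, 0.1092]
well 75 [0.1121, 0.1141, 0.111, 0.1068]
[ 0.3435515  -0.27061964  0.14594692] [ 179.45490829   -0.79134071 -176.93354942] [-5.04422534 -0.10351791 -3.34741979]
```

View pics/c26.png

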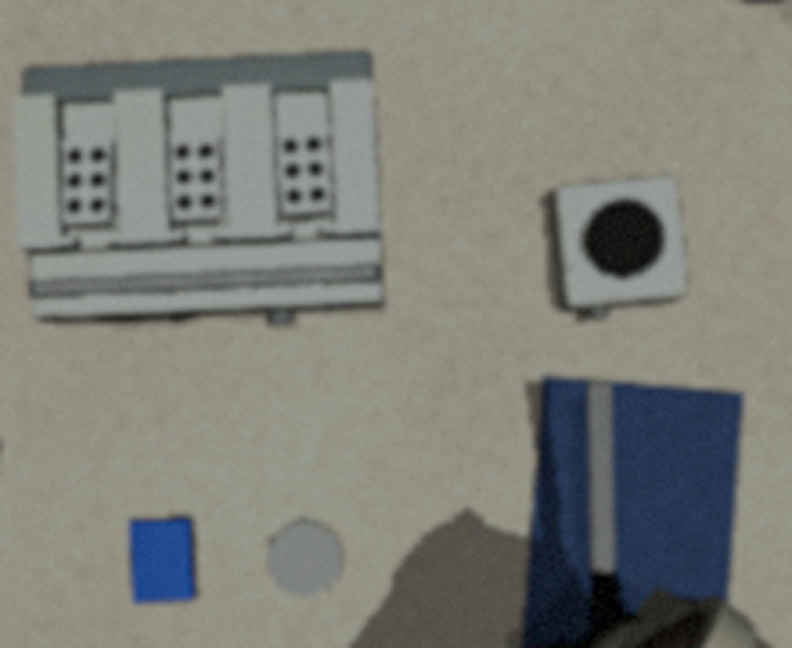

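Request:
servo_tool:
  steps:
    - {"x": 2, "y": -30, "z": 0, "yaw": 0}
    - {"x": 2, "y": -30, "z": -50, "yaw": 0}
    - {"x": 2, "y": -30, "z": -98, "yaw": 0}
    - {"x": 2, "y": -30, "z": -98, "yaw": 0}
    - {"x": 2, "y": -30, "z": -98, "yaw": 0}

```text
time: 32.83
ee_pos: [0.3458, -0.3006, 0.0497]
tcp_rot: [179.5, -0.7, -176.9]
wrist_force: [0.4, -0.6, -1.8]
opening: 0.0164
```

Request:
servo_tool:
  steps:
    - {"x": 0, "y": 0, "z": 0, "yaw": 0}
    - {"x": 0, "y": 0, "z": 0, "yaw": 0}
    - {"x": 0, "y": 0, "z": 0, "yaw": 0}
    - {"x": 0, "y": 0, "z": 50, "yaw": 0}
    - {"x": 0, "y": 0, "z": 110, "yaw": 0}
    - {"x": 0, "y": 0, "z": 170, "yaw": 0}
    - {"x": 60, "y": 60, "z": 170, "yaw": 0}
    - {"x": 100, "y": 110, "z": 170, "yaw": 0}
    - {"x": 140, "y": 170, "z": 170, "yaw": 0}
    - {"x": 140, "y": 200, "z": 170, "yaw": 0}
  grip: 40

```text
time: 34.08
ee_pos: [0.4871, -0.0989, 0.2195]
tcp_rot: [179.5, -0.7, -176.9]
wrist_force: [0.5, -0.4, 0.2]
opening: 0.0398
```

Run:
```python
from h import *
im,d=snap('top','t18'); wells(d); snap('side','s18')
crop('t18',360,205,430,310,6,'c27')
o=get_obs();print(o['ee_pos'],o['tcp_rot'],o['wrist_force'],o['q'].round(1))
P=cloud('top',d)[205:310,360:430].reshape(-1,3);S=P[(P[:,2]>.02)&(P[:,2]<.05)];print(cv2.minAreaRect(S[:,:2].astype(np.float32)*1000),S[:,2].mean())
```

```text
well -75 [0.1141, 0.1134, 0.1085, 0.1055]
well 0 [0.1098, 0.1128, 0.112, 0.1079]
well 75 [0.1124, 0.1127, 0.1097, 0.1074]
[ 0.48716935 -0.09609944  0.21960408] [ 179.44744618   -0.72709231 -176.59193795] [-0.75506474 -0.53552467  0.18371963] [-11.3  -2.1  -0.9  92.1   0.3 -14.8]
((365.0780334472656, -299.7892761230469), (69.24159240722656, 18.180816650390625), 3.052072525024414) 0.03176275004242844
```

View pics/t18.png

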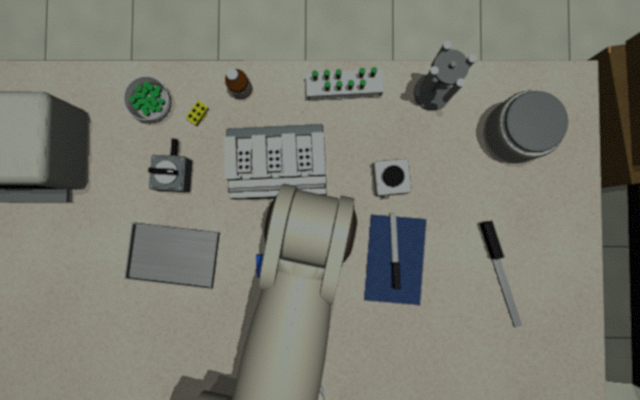

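View pics/s18.png

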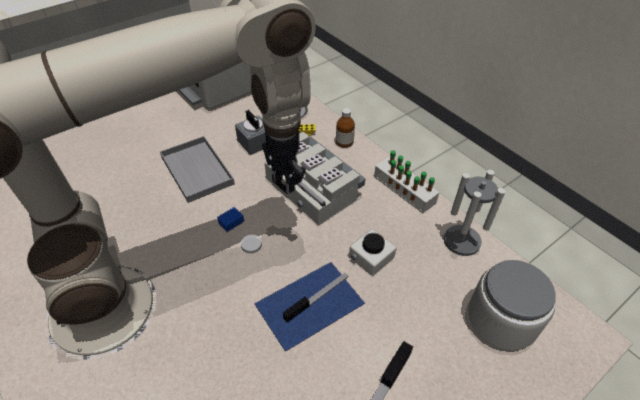

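```bash
python3 - <<'E'
from h import *
ds=np.mean([load(n)[1] for n in('t13','t17')],0)
ds=load('t17')[1]; P=cloud('top',ds); im=load('t17')[0]
Q=P[100:215,210:345].reshape(-1,3)
c,s=np.cos(np.radians(3)),np.sin(np.radians(3))
d=Q[:,:2]-[.6536,.0133]; xh=(c*d[:,0]+s*d[:,1])*1e3; yh=(-s*d[:,0]+c*d[:,1])*1e3; z=Q[:,2]*1e3
for y in(-75,0,75):
    for a in range(-44,46,4):
        m=(abs(yh-y)<11)&(xh>=a)&(xh<a+4); print(a+2,np.median(z[m]).round(1) if m.any() else None,end=' | ')
    print()
    m=(abs(yh-y)<26)&(abs(xh+15)<8)&(z>108); print('y of high pts',np.percentile(yh[m],[2,50,98]).round(1))
E
python3 -c "
from h import *
crop('t17',220,125,320,200,8,'c28')"
```

```text
-42 68.5 | -38 71.1 | -34 75.2 | -30 75.1 | -26 77.4 | -22 112.4 | -18 114.4 | -14 113.8 | -10 112.8 | -6 112.1 | -2 111.3 | 2 111.2 | 6 111.1 | 10 109.5 | 14 109.2 | 18 107.3 | 22 107.4 | 26 107.1 | 30 105.1 | 34 105.2 | 38 82.5 | 42 77.9 | 46 74.2 | 
y of high pts [-91.2 -76.3 -61.3]
-42 69.0 | -38 70.5 | -34 76.8 | -30 75.0 | -26 92.8 | -22 113.8 | -18 113.6 | -14 112.2 | -10 113.9 | -6 111.8 | -2 111.0 | 2 111.7 | 6 109.5 | 10 109.3 | 14 108.6 | 18 109.1 | 22 108.0 | 26 106.6 | 30 105.8 | 34 104.4 | 38 89.3 | 42 75.4 | 46 74.9 | 
y of high pts [-24.   -1.8  15. ]
-42 71.5 | -38 72.6 | -34 75.2 | -30 74.4 | -26 76.6 | -22 113.4 | -18 113.6 | -14 115.1 | -10 112.4 | -6 111.9 | -2 112.0 | 2 111.3 | 6 110.6 | 10 109.0 | 14 110.3 | 18 108.2 | 22 106.8 | 26 106.7 | 30 106.4 | 34 105.3 | 38 88.0 | 42 75.4 | 46 72.2 | 
y of high pts [56.8 74.6 91.8]
```

View pics/c28.png

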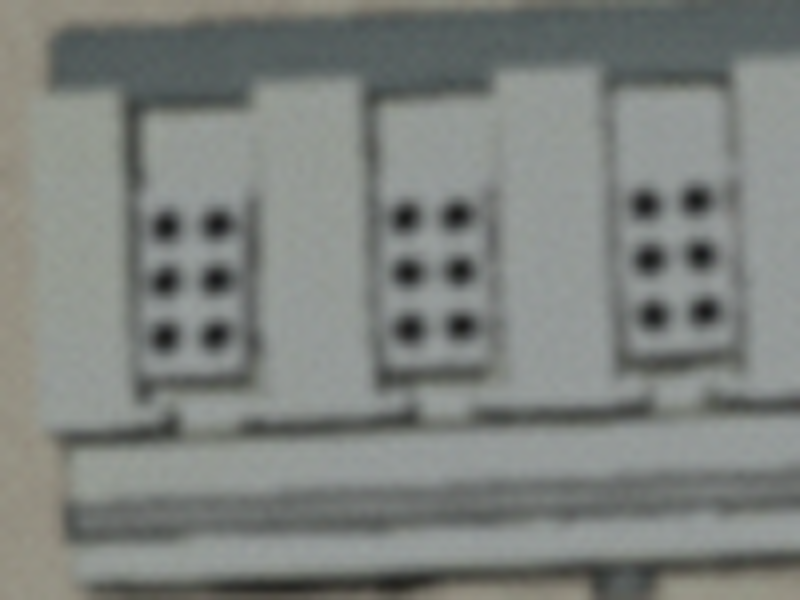

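Request:
servo_tool:
  steps:
    - {"x": 55, "y": 11, "z": -20, "yaw": -0.4}
    - {"x": 110, "y": 22, "z": -40, "yaw": -0.4}
    - {"x": 158, "y": 33, "z": -50, "yaw": -0.4}
    - {"x": 158, "y": 33, "z": -50, "yaw": -0.4}
    - {"x": 158, "y": 33, "z": -50, "yaw": -0.4}
    - {"x": 158, "y": 33, "z": -75, "yaw": -0.4}
    - {"x": 158, "y": 33, "z": -75, "yaw": -0.4}
    - {"x": 158, "y": 33, "z": -75, "yaw": -0.4}
  grip: 46

```text
time: 35.17
ee_pos: [0.6449, -0.0635, 0.1465]
tcp_rot: [179.5, -0.6, -177.0]
wrist_force: [0.2, 0.4, -0.0]
opening: 0.0462
```

Run:
```python
from h import *
snap('side','s19'); crop('s19',250,110,390,215,5.5,'c29'); print(get_obs()['ee_pos'])
```

```text
[ 0.64516103 -0.06344294  0.1465177 ]
```

View pics/c29.png

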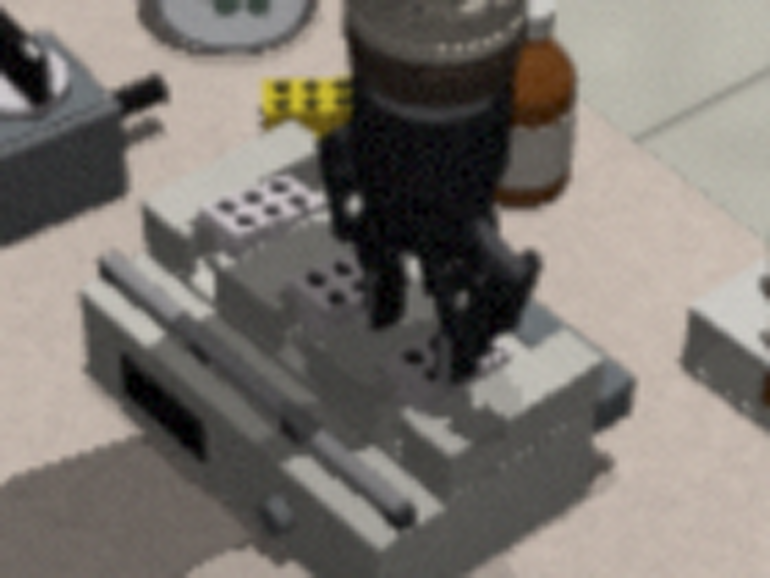

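Request:
servo_tool:
  steps:
    - {"x": 0, "y": 0.5, "z": -9, "yaw": 0}
    - {"x": 0, "y": 0.5, "z": -17.5, "yaw": 0}
    - {"x": 0, "y": 0.5, "z": -17.5, "yaw": 0}
    - {"x": 0, "y": 0.5, "z": -17.5, "yaw": 0}

```text
time: 35.72
ee_pos: [0.6451, -0.0629, 0.1289]
tcp_rot: [179.5, -0.6, -177.0]
wrist_force: [-0.2, -0.6, 0.3]
opening: 0.0462
```

Request:
servo_tool:
  steps:
    - {"x": 0, "y": 0, "z": 0, "yaw": 0}
    - {"x": 0, "y": 0, "z": 0, "yaw": 0}
    - {"x": 0, "y": 0, "z": 0, "yaw": 0}
    - {"x": 0, "y": 0, "z": 0, "yaw": 0}
  grip: 25
  grip_force: 60

```text
time: 36.22
ee_pos: [0.6453, -0.0629, 0.1292]
tcp_rot: [179.5, -0.6, -177.0]
wrist_force: [0.7, -0.3, 1.2]
opening: 0.0305
```

Request:
servo_tool:
  steps:
    - {"x": 0, "y": 0, "z": 8, "yaw": 0}
    - {"x": 0, "y": 0, "z": 18, "yaw": 0}
    - {"x": 0, "y": 0, "z": 35, "yaw": 0}
    - {"x": 0, "y": 0, "z": 60, "yaw": 0}
    - {"x": 0, "y": 0, "z": 80, "yaw": 0}
    - {"x": 0, "y": 0, "z": 80, "yaw": 0}

```text
time: 36.98
ee_pos: [0.646, -0.063, 0.2119]
tcp_rot: [179.5, -0.4, -177.0]
wrist_force: [0.6, -0.1, -1.6]
opening: 0.0306
```

Run:
```python
from h import *
snap('side','s20'); crop('s20',250,70,390,215,4,'c30'); o=get_obs(); print(o['ee_pos'],o['opening'],o['wrist_force'])
```

```text
[ 0.64567738 -0.06291415  0.21020556] 0.030606920561916245 [ 0.21649624 -0.39328053 -1.14740195]
```

View pics/c30.png

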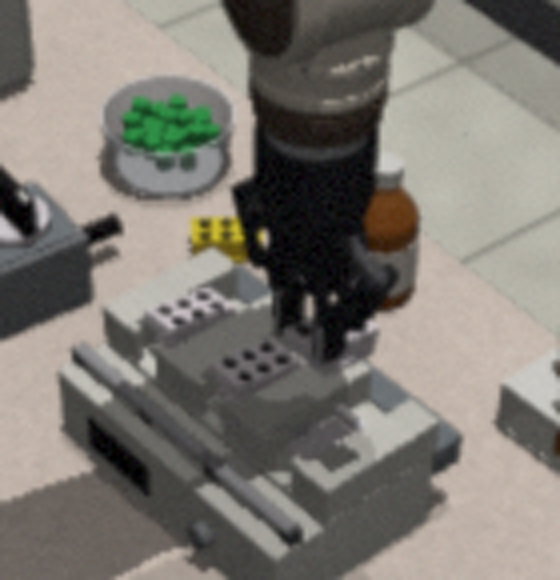

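Request:
servo_tool:
  steps:
    - {"x": -258, "y": 293, "z": 0, "yaw": -9.3}
    - {"x": -258, "y": 293, "z": 0, "yaw": -9.3}
    - {"x": -258, "y": 293, "z": 0, "yaw": -9.3}
    - {"x": -258, "y": 293, "z": 0, "yaw": -9.3}
    - {"x": -258, "y": 293, "z": 0, "yaw": -9.3}
    - {"x": -258, "y": 293, "z": 0, "yaw": -9.3}
    - {"x": -258, "y": 293, "z": 0, "yaw": -9.3}
    - {"x": -258, "y": 293, "z": 0, "yaw": -9.3}
    - {"x": -258, "y": 293, "z": -60, "yaw": -9.3}
    - {"x": -258, "y": 293, "z": -120, "yaw": -9.3}
    - {"x": -258, "y": 293, "z": -120, "yaw": -9.3}

```text
time: 38.4
ee_pos: [0.3859, 0.2274, 0.0858]
tcp_rot: [179.8, -0.9, 173.6]
wrist_force: [-0.7, -0.4, 0.6]
opening: 0.0306
```

Run:
```python
from h import *
snap('side','s21'); crop('s21',110,90,290,230,4.4,'c31'); o=get_obs(); print(o['ee_pos'],o['opening'],o['wrist_force'])
```

```text
[0.38752536 0.22858758 0.08937047] 0.030898670118386085 [ 0.48002591 -1.44001832  0.43939022]
```

View pics/c31.png

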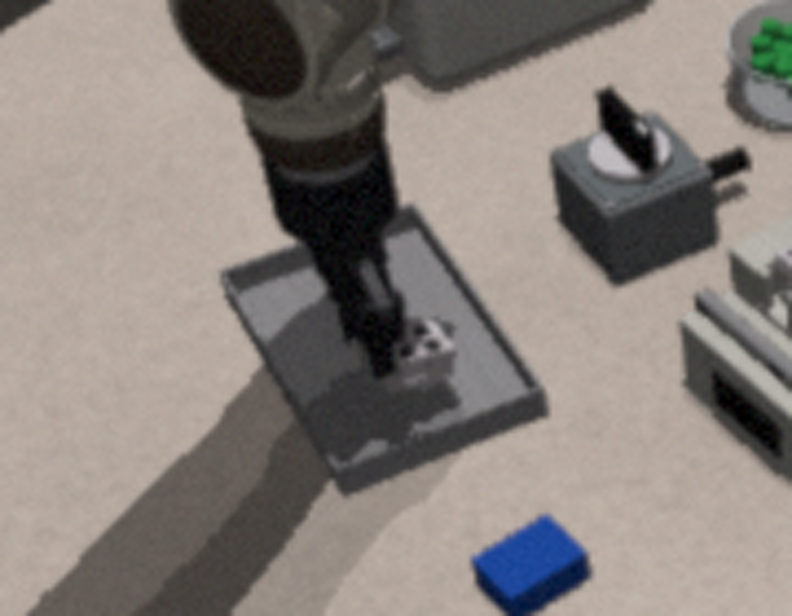

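Request:
servo_tool:
  steps:
    - {"x": 0, "y": 1, "z": -18, "yaw": 0}
    - {"x": 0, "y": 1, "z": -35, "yaw": 0}
    - {"x": 0, "y": 1, "z": -35, "yaw": 0}
    - {"x": 0, "y": 1, "z": -35, "yaw": 0}

```text
time: 38.95
ee_pos: [0.3877, 0.2298, 0.0549]
tcp_rot: [179.6, -0.6, 173.6]
wrist_force: [0.3, 0.4, -1.2]
opening: 0.0306
```

Request:
servo_tool:
  steps:
    - {"x": 0, "y": 0, "z": 0, "yaw": 0}
    - {"x": 0, "y": 0, "z": 0, "yaw": 0}
    - {"x": 0, "y": 0, "z": 0, "yaw": 0}
    - {"x": 0, "y": 0, "z": 60, "yaw": 0}
    - {"x": 0, "y": 0, "z": 120, "yaw": 0}
    - {"x": 0, "y": 0, "z": 150, "yaw": 0}
    - {"x": 60, "y": -30, "z": 150, "yaw": 4}
    - {"x": 100, "y": -60, "z": 150, "yaw": 9}
    - {"x": 100, "y": -60, "z": 150, "yaw": 9}
  grip: 46

```text
time: 40.08
ee_pos: [0.4897, 0.1679, 0.2042]
tcp_rot: [179.6, -0.7, -177.5]
wrist_force: [-0.7, 0.2, -0.4]
opening: 0.0464
```

Run:
```python
from h import *
snap('side','s22'); crop('s22',110,90,290,230,4.4,'c32'); o=get_obs(); print(o['ee_pos'],o['tcp_rot'],o['opening'])
im,d=snap('top','t22'); wells(d); crop('t22',120,100,340,300,3.6,'c33')
```

```text
[0.48845344 0.16882736 0.20436577] [ 179.60538805   -0.68040864 -177.558914  ] 0.045916432758432
well -75 [0.0759, 0.0821, 0.0819, 0.08]
well 0 [0.1094, 0.1127, 0.1095, 0.1064]
well 75 [0.1107, 0.1129, 0.1087, 0.1073]
```

View pics/c32.png

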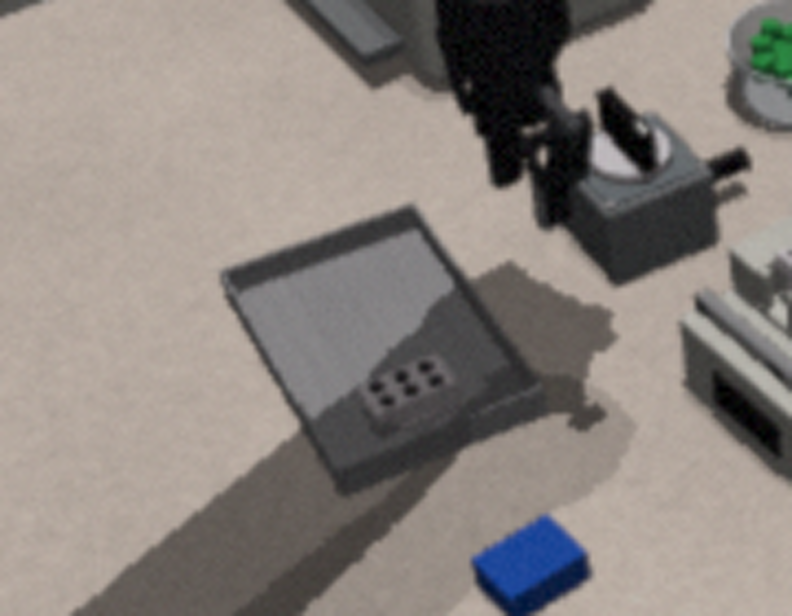

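View pics/c33.png

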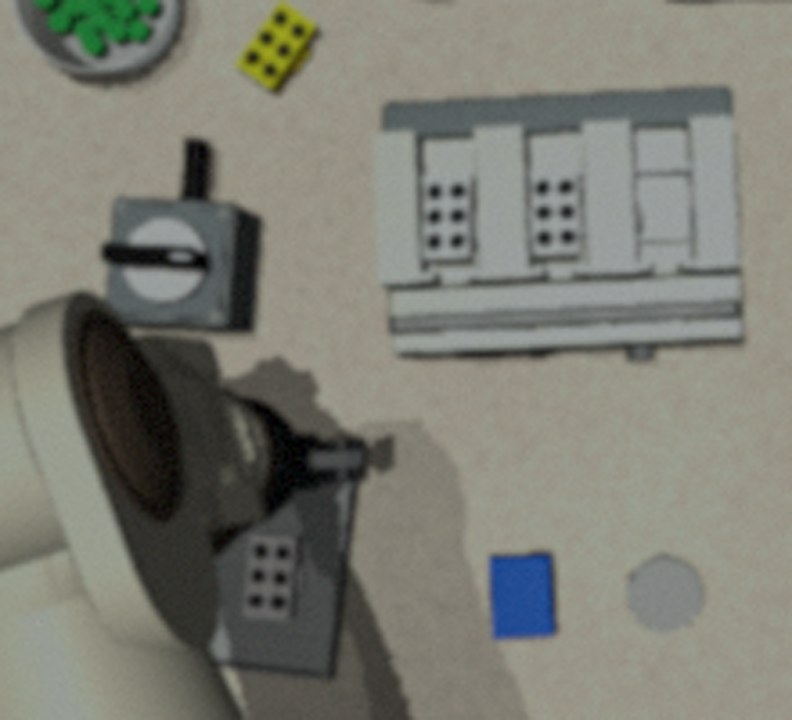

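Request:
servo_tool:
  steps:
    - {"x": 153, "y": -156, "z": 0, "yaw": 0.5}
    - {"x": 153, "y": -156, "z": 0, "yaw": 0.5}
    - {"x": 153, "y": -156, "z": 0, "yaw": 0.5}
    - {"x": 153, "y": -156, "z": 0, "yaw": 0.5}
    - {"x": 153, "y": -156, "z": 0, "yaw": 0.5}
    - {"x": 153, "y": -156, "z": -30, "yaw": 0.5}
    - {"x": 153, "y": -156, "z": -58, "yaw": 0.5}
    - {"x": 153, "y": -156, "z": -58, "yaw": 0.5}
    - {"x": 153, "y": -156, "z": -58, "yaw": 0.5}

```text
time: 41.3
ee_pos: [0.6405, 0.0145, 0.1483]
tcp_rot: [179.6, -0.6, -176.9]
wrist_force: [-0.7, 0.4, -0.1]
opening: 0.0457
```

Run:
```python
from h import *
snap('side','s23'); crop('s23',250,110,390,215,5.5,'c34'); print(get_obs()['ee_pos'])
```

```text
[0.64089727 0.01431285 0.14861989]
```

View pics/c34.png

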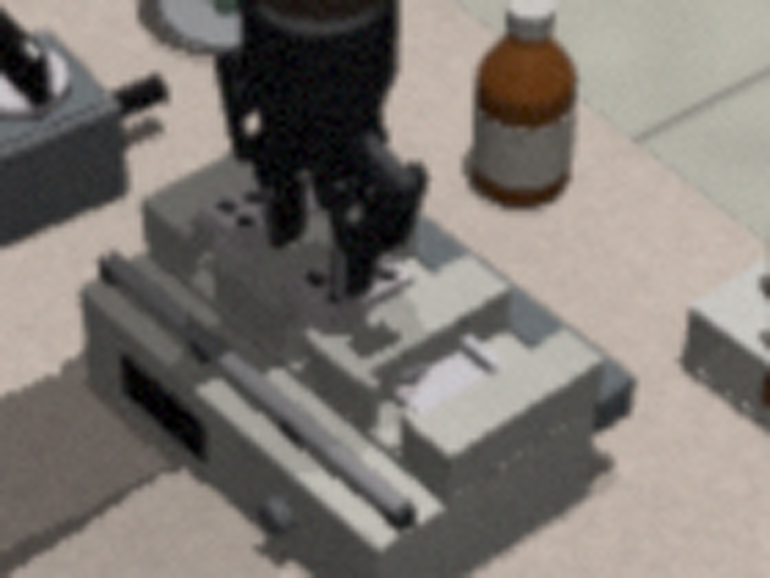

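Request:
servo_tool:
  steps:
    - {"x": 1, "y": -1.5, "z": -10, "yaw": 0}
    - {"x": 1, "y": -1.5, "z": -19.5, "yaw": 0}
    - {"x": 1, "y": -1.5, "z": -19.5, "yaw": 0}
    - {"x": 1, "y": -1.5, "z": -19.5, "yaw": 0}

```text
time: 41.85
ee_pos: [0.6418, 0.0127, 0.129]
tcp_rot: [179.6, -0.6, -177.0]
wrist_force: [0.4, 0.6, 1.2]
opening: 0.046
```

Request:
servo_tool:
  steps:
    - {"x": 0, "y": 0, "z": 0, "yaw": 0}
    - {"x": 0, "y": 0, "z": 0, "yaw": 0}
    - {"x": 0, "y": 0, "z": 0, "yaw": 0}
    - {"x": 0, "y": 0, "z": 0, "yaw": 0}
  grip: 25

```text
time: 42.35
ee_pos: [0.6421, 0.0127, 0.1293]
tcp_rot: [179.6, -0.5, -177.0]
wrist_force: [1.5, -0.1, 1.6]
opening: 0.0309
```

Request:
servo_tool:
  steps:
    - {"x": 0, "y": 0, "z": 8, "yaw": 0}
    - {"x": 0, "y": 0, "z": 18, "yaw": 0}
    - {"x": 0, "y": 0, "z": 35, "yaw": 0}
    - {"x": 0, "y": 0, "z": 60, "yaw": 0}
    - {"x": 0, "y": 0, "z": 80, "yaw": 0}
    - {"x": 0, "y": 0, "z": 80, "yaw": 0}

```text
time: 43.1
ee_pos: [0.6428, 0.0127, 0.212]
tcp_rot: [179.6, -0.3, -177.0]
wrist_force: [-0.1, -0.3, -1.4]
opening: 0.0304
```

Run:
```python
from h import *
snap('side','s24'); crop('s24',230,70,370,215,4,'c35'); o=get_obs(); print(o['ee_pos'],o['tcp_rot'],o['opening'],o['wrist_force'])
```

```text
[0.64244734 0.01270509 0.2103212 ] [ 179.60408695   -0.41934033 -176.97255606] 0.03108510319677891 [-0.69036748  0.38700245 -1.36878703]
```

View pics/c35.png

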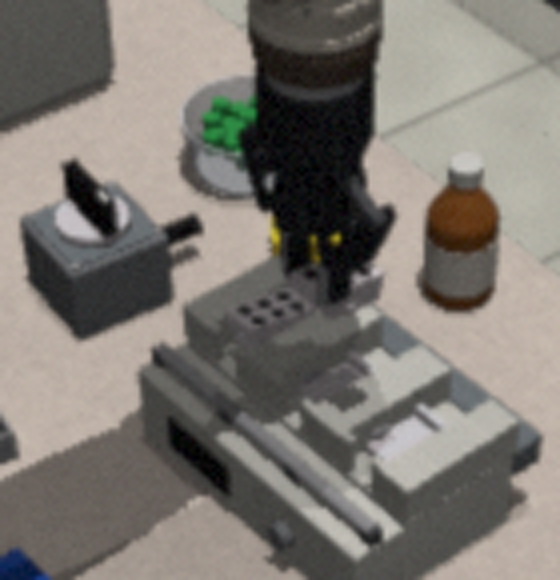

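Request:
servo_tool:
  steps:
    - {"x": -247, "y": 282, "z": 0, "yaw": -9.3}
    - {"x": -247, "y": 282, "z": 0, "yaw": -9.3}
    - {"x": -247, "y": 282, "z": 0, "yaw": -9.3}
    - {"x": -247, "y": 282, "z": 0, "yaw": -9.3}
    - {"x": -247, "y": 282, "z": 0, "yaw": -9.3}
    - {"x": -247, "y": 282, "z": 0, "yaw": -9.3}
    - {"x": -247, "y": 282, "z": 0, "yaw": -9.3}
    - {"x": -247, "y": 282, "z": 0, "yaw": -9.3}
    - {"x": -247, "y": 282, "z": -60, "yaw": -9.3}
    - {"x": -247, "y": 282, "z": -110, "yaw": -9.3}
    - {"x": -247, "y": 282, "z": -110, "yaw": -9.3}
    - {"x": -247, "y": 282, "z": -110, "yaw": -9.3}

```text
time: 44.65
ee_pos: [0.3966, 0.2945, 0.1022]
tcp_rot: [179.5, -0.3, 173.6]
wrist_force: [0.0, 0.2, -0.6]
opening: 0.0308
```

Run:
```python
from h import *
snap('side','s25'); crop('s25',110,90,290,230,4.4,'c36'); o=get_obs(); print(o['ee_pos'],o['tcp_rot'],o['opening'],o['wrist_force'])
```

```text
[0.39686052 0.29493289 0.10278354] [179.48471722  -0.28910989 173.6636659 ] 0.030865364909468642 [ 0.46780831  0.22265489 -1.24518253]
```

View pics/c36.png

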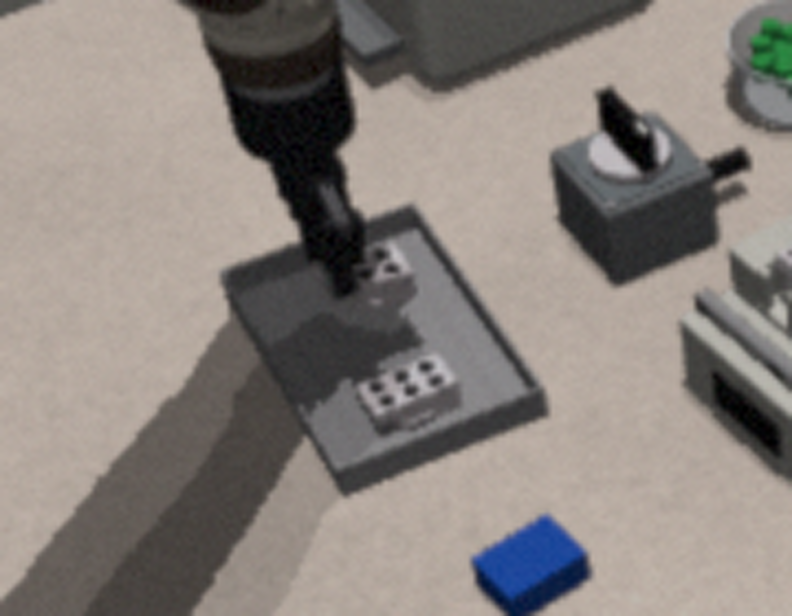

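Request:
servo_tool:
  steps:
    - {"x": -1, "y": 0, "z": -25, "yaw": 0}
    - {"x": -1, "y": 0, "z": -48, "yaw": 0}
    - {"x": -1, "y": 0, "z": -48, "yaw": 0}
    - {"x": -1, "y": 0, "z": -48, "yaw": 0}
    - {"x": -1, "y": 0, "z": -48, "yaw": 0}

```text
time: 45.32
ee_pos: [0.3967, 0.2954, 0.0564]
tcp_rot: [179.4, -0.2, 173.7]
wrist_force: [-0.3, 0.5, -0.9]
opening: 0.0307
```

Request:
servo_tool:
  steps:
    - {"x": 0, "y": 0, "z": 0, "yaw": 0}
    - {"x": 0, "y": 0, "z": 0, "yaw": 0}
    - {"x": 0, "y": 0, "z": 0, "yaw": 0}
    - {"x": 0, "y": 0, "z": 60, "yaw": 0}
    - {"x": 0, "y": 0, "z": 120, "yaw": 0}
    - {"x": 0, "y": 0, "z": 150, "yaw": 0}
    - {"x": 50, "y": -50, "z": 150, "yaw": 4}
    - {"x": 100, "y": -90, "z": 150, "yaw": 9}
    - {"x": 150, "y": -130, "z": 150, "yaw": 9}
    - {"x": 200, "y": -170, "z": 150, "yaw": 9}
    - {"x": 242, "y": -206, "z": 150, "yaw": 9.3}
    - {"x": 242, "y": -206, "z": 150, "yaw": 9.3}
  grip: 46

```text
time: 46.82
ee_pos: [0.6406, 0.0865, 0.2044]
tcp_rot: [179.4, -0.3, -177.3]
wrist_force: [-0.6, 0.8, -0.8]
opening: 0.0458
```

Run:
```python
from h import *
snap('side','s26'); cv2.imwrite('pics/c37.png',cv2.resize(load('s26')[0][80:230,110:400],None,fx=2.7,fy=2.7)[:,:,::-1]); o=get_obs(); print(o['ee_pos'],o['tcp_rot'],o['opening'],o['wrist_force'])
```

```text
[0.63977638 0.08754433 0.20492148] [ 179.40876843   -0.30077294 -177.19882895] 0.04624925157201206 [ 0.10527511 -0.72208856 -0.23661466]
```

View pics/c37.png

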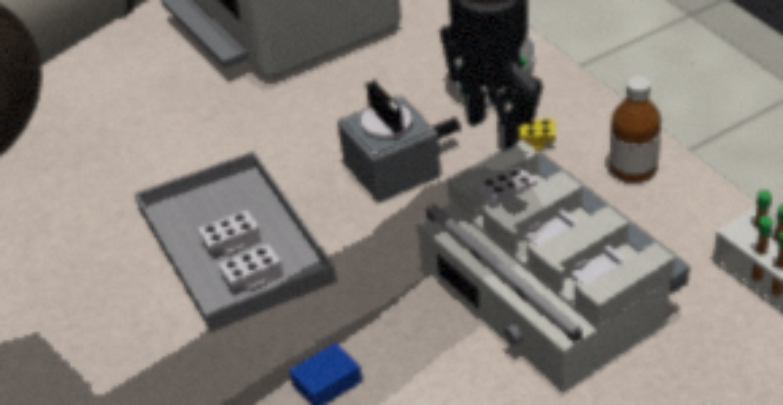

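Request:
servo_tool:
  steps:
    - {"x": -2, "y": 0, "z": -30, "yaw": 0}
    - {"x": -2, "y": 0, "z": -56, "yaw": 0}
    - {"x": -2, "y": 0, "z": -56, "yaw": 0}
    - {"x": -2, "y": 0, "z": -66, "yaw": 0}
    - {"x": -2, "y": 0, "z": -76, "yaw": 0}
    - {"x": -2, "y": 0, "z": -76, "yaw": 0}
    - {"x": -2, "y": 0, "z": -76, "yaw": 0}

```text
time: 47.75
ee_pos: [0.6379, 0.0876, 0.1293]
tcp_rot: [179.4, -0.3, -177.2]
wrist_force: [1.0, -0.2, -0.1]
opening: 0.0462
```

Request:
servo_tool:
  steps:
    - {"x": 0, "y": 0, "z": 0, "yaw": 0}
    - {"x": 0, "y": 0, "z": 0, "yaw": 0}
    - {"x": 0, "y": 0, "z": 0, "yaw": 0}
    - {"x": 0, "y": 0, "z": 0, "yaw": 0}
  grip: 25

```text
time: 48.25
ee_pos: [0.6381, 0.0876, 0.1296]
tcp_rot: [179.4, -0.2, -177.2]
wrist_force: [2.0, 1.3, 3.0]
opening: 0.0307
```

Request:
servo_tool:
  steps:
    - {"x": 0, "y": 0, "z": 8, "yaw": 0}
    - {"x": 0, "y": 0, "z": 18, "yaw": 0}
    - {"x": 0, "y": 0, "z": 35, "yaw": 0}
    - {"x": 0, "y": 0, "z": 60, "yaw": 0}
    - {"x": 0, "y": 0, "z": 80, "yaw": 0}
    - {"x": 0, "y": 0, "z": 80, "yaw": 0}

```text
time: 49.0
ee_pos: [0.6389, 0.0877, 0.2123]
tcp_rot: [179.4, -0.0, -177.2]
wrist_force: [0.7, 0.5, -1.9]
opening: 0.0304
```

Run:
```python
from h import *
snap('side','s27'); crop('s27',110,60,370,215,3,'c38'); o=get_obs(); print(o['ee_pos'],o['tcp_rot'],o['opening'],o['wrist_force'])
```

```text
[0.63848518 0.08762619 0.21060315] [ 1.79398841e+02 -1.40724229e-01 -1.77199783e+02] 0.030781002566003354 [ 7.71144479e-01 -1.09222377e-03 -2.06772980e+00]
```

View pics/c38.png

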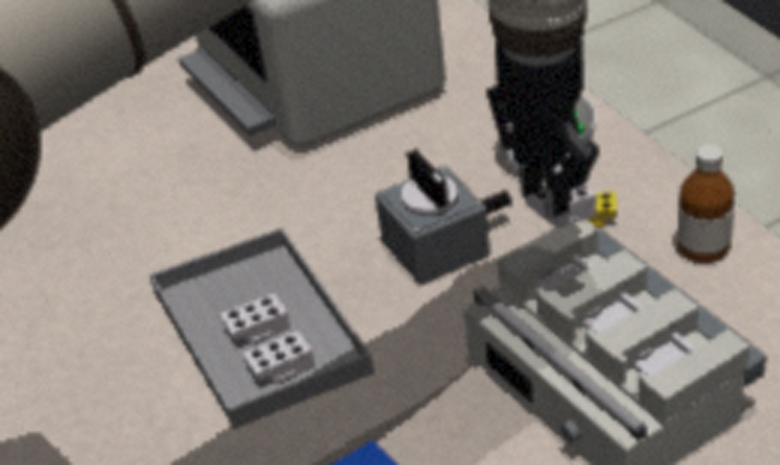

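Request:
servo_tool:
  steps:
    - {"x": -236, "y": 271, "z": 0, "yaw": -9.3}
    - {"x": -236, "y": 271, "z": 0, "yaw": -9.3}
    - {"x": -236, "y": 271, "z": 0, "yaw": -9.3}
    - {"x": -236, "y": 271, "z": 0, "yaw": -9.3}
    - {"x": -236, "y": 271, "z": 0, "yaw": -9.3}
    - {"x": -236, "y": 271, "z": 0, "yaw": -9.3}
    - {"x": -236, "y": 271, "z": 0, "yaw": -9.3}
    - {"x": -236, "y": 271, "z": 0, "yaw": -9.3}
    - {"x": -236, "y": 271, "z": -60, "yaw": -9.3}
    - {"x": -236, "y": 271, "z": -110, "yaw": -9.3}
    - {"x": -236, "y": 271, "z": -110, "yaw": -9.3}
    - {"x": -236, "y": 271, "z": -110, "yaw": -9.3}

```text
time: 50.55
ee_pos: [0.4036, 0.3585, 0.1026]
tcp_rot: [179.3, -0.1, 173.4]
wrist_force: [-0.2, -0.1, -1.2]
opening: 0.0304
```

Run:
```python
from h import *
snap('side','s28'); crop('s28',110,90,290,230,4.4,'c39'); o=get_obs(); print(o['ee_pos'],o['tcp_rot'],o['opening'],o['wrist_force'])
```

```text
[0.40383086 0.35900969 0.10324595] [ 1.79256430e+02 -1.20088962e-02  1.73449275e+02] 0.03036267926217676 [-0.01610184  0.71426331 -0.40172028]
```

View pics/c39.png

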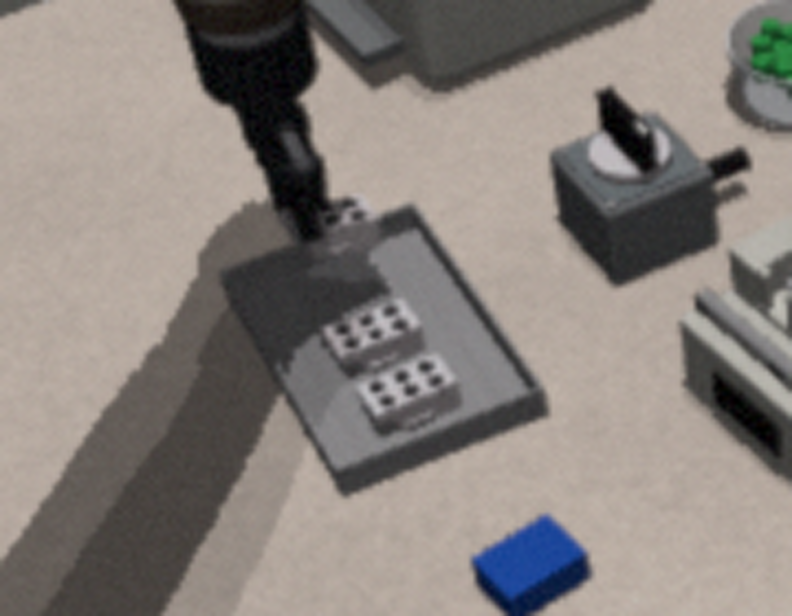

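Blocks 1 and 2 lie flat at (408,390) and (372,330). Lowering block 3 into the free third.

Request:
servo_tool:
  steps:
    - {"x": -1, "y": -2, "z": -25, "yaw": 0}
    - {"x": -1, "y": -2, "z": -48, "yaw": 0}
    - {"x": -1, "y": -2, "z": -48, "yaw": 0}
    - {"x": -1, "y": -2, "z": -48, "yaw": 0}
    - {"x": -1, "y": -2, "z": -48, "yaw": 0}

```text
time: 51.22
ee_pos: [0.4035, 0.3576, 0.0569]
tcp_rot: [179.2, 0.1, 173.4]
wrist_force: [-1.3, 0.0, -1.1]
opening: 0.0305
```

Request:
servo_tool:
  steps:
    - {"x": 0, "y": 0, "z": 0, "yaw": 0}
    - {"x": 0, "y": 0, "z": 0, "yaw": 0}
    - {"x": 0, "y": 0, "z": 0, "yaw": 0}
    - {"x": 0, "y": 0, "z": 60, "yaw": 0}
    - {"x": 0, "y": 0, "z": 120, "yaw": 0}
    - {"x": 0, "y": 0, "z": 190, "yaw": 0}
    - {"x": 0, "y": 0, "z": 200, "yaw": 0}
    - {"x": -50, "y": 50, "z": 200, "yaw": 0}
    - {"x": -100, "y": 90, "z": 200, "yaw": 0}
    - {"x": -150, "y": 120, "z": 200, "yaw": 0}
    - {"x": -210, "y": 140, "z": 200, "yaw": 0}
    - {"x": -210, "y": 140, "z": 200, "yaw": 0}
  grip: 46

```text
time: 52.72
ee_pos: [0.1902, 0.4987, 0.257]
tcp_rot: [179.2, 0.1, 173.7]
wrist_force: [0.7, 0.2, -0.6]
opening: 0.046
```

Run:
```python
from h import *
im,d=snap('top','t30'); snap('side','s30'); o=get_obs(); print(o['ee_pos'])
P=cloud('top',d)[215:295,115:230].reshape(-1,3); C=im[215:295,115:230].reshape(-1,3)
c,s=np.cos(np.radians(-6.3)),np.sin(np.radians(-6.3)); q=P[:,:2]-[.413,.2926]; l=np.c_[c*q[:,0]+s*q[:,1],-s*q[:,0]+c*q[:,1]]*1e3
m=(P[:,2]>.018)&(P[:,2]<.06)&(abs(l[:,0])<68)&(abs(l[:,1])<108)
from scipy.cluster.vq import kmeans2
S=l[m]; k,lab=kmeans2(S,np.array([[0,-65.],[0,0],[0,65.]]),minit='matrix')
for i in range(3): print(cv2.minAreaRect(S[lab==i].astype(np.float32)),np.percentile(P[m][lab==i][:,2],[5,50,95]).round(4))
B=cloud('top',d)[205:310,360:430].reshape(-1,3);S=B[(B[:,2]>.02)&(B[:,2]<.05)];print('bar',cv2.minAreaRect(S[:,:2].astype(np.float32)*1000),S[:,2].mean())
H=cloud('top',d)[140:200,140:200].reshape(-1,3);S=H[(H[:,2]>.1)&(H[:,2]<.13)];print('iso',cv2.minAreaRect(S[:,:2].astype(np.float32)*1000))
```

```text
[0.19281093 0.49789022 0.25700236]
((-4.20500373840332, -64.64900207519531), (60.560523986816406, 37.548133850097656), 2.0846781730651855) [0.0225 0.0276 0.0321]
((-2.871196746826172, 1.261831283569336), (35.11321258544922, 60.50081253051758), 89.76150512695312) [0.0222 0.0271 0.0314]
((-2.2939186096191406, 61.29386901855469), (37.2928352355957, 60.22867965698242), 89.19286346435547) [0.0218 0.0277 0.0322]
bar ((372.4789733886719, -344.9989318847656), (70.10099792480469, 18.915067672729492), 9.316926956176758) 0.03139856042299537
iso ((627.869140625, 292.0002746582031), (65.74639892578125, 14.383378982543945), 86.66839599609375)
```

View pics/t30.png

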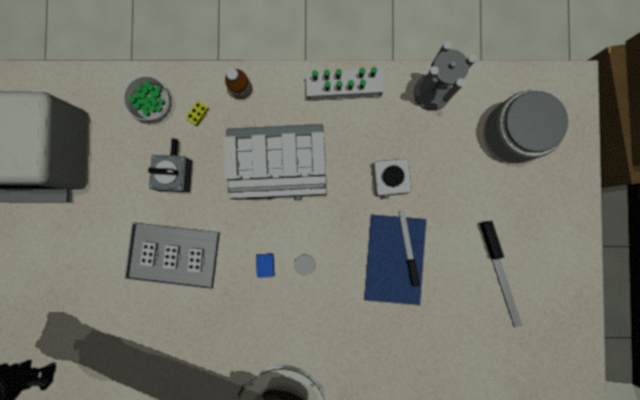

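View pics/s30.png

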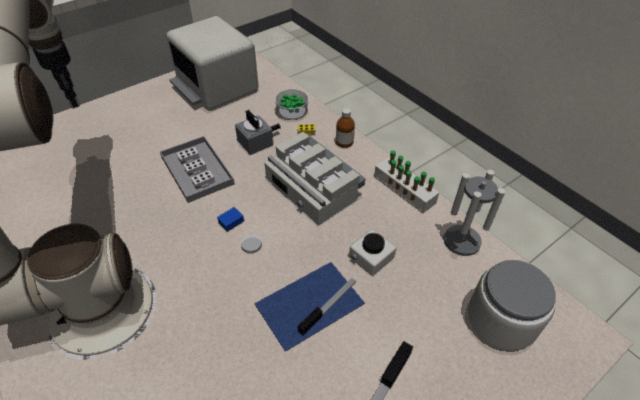

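Run:
```python
from h import *
im,d=snap('top','t31')
B=cloud('top',d)[205:310,360:430].reshape(-1,3);S=B[(B[:,2]>.02)&(B[:,2]<.05)];print('bar',cv2.minAreaRect(S[:,:2].astype(np.float32)*1000))
print(job_done())
```

```text
bar ((372.4947509765625, -345.2970275878906), (71.0369644165039, 19.189767837524414), 9.403058052062988)
the job is handed in; nothing more can be done
None
```

I carried out the whole job and handed it in at about 53 s of the 210 s allowed. No verdict is reported, so the checks below are my own.

I turned the isolator off first. Then I levered all three blocks loose over the rail with the small bar and laid the bar on the mat. Last I lifted the blocks out one by one and set them down in the tray.

**Last checks:**
- **Isolator:** it turned about 88° from where it started and is still off.
- **Blocks:** all three lie flat side by side, with tops about 27 mm above the table. They sit at tray y of about -65, +1 and +61 mm, all within 5 mm of the tray's middle in x.
- **Bar:** it lies flat on the mat at about (-30, -49) mm from the mat's centre and did not move between the last two pictures. It had been knocked about 45 mm aside after I laid it down, but it stayed within the limits, so I left it.
- **Dish and tip box:** they look unmoved in the picture; I did not re-measure them.
- **Robot:** it stands clear of everything.

**Disagreement on the way:** at the third notch, the depth reading put the bar tip about 3 mm to one side of where the arm pose did. I went by the picture, shifted the bar 2 mm, and it went in cleanly.

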